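# Put the pigment jar away in the roll-top bench store

### The arm

A 6-joint arm with a two-finger parallel gripper is mounted at the origin on a cart in front of the work surface, level with it; the furniture and walls round the work are solid. World frame = base frame: x ahead of the robot, y to its left, z up, the work surface at z = 0. Lengths are in m, angles in degrees, forces in N, time in s.
With the tool pointing down it reaches from about 0.25 to 0.725 m from the base axis. Payload 9.7 kg.
Tool frame: the origin (TCP) lies at the very end of the fingers, on their centre line; the grasp point (between the pads) lies 19 mm behind it; z points along the fingers, y is the line along which they close (so a half turn about z gives the same grasp; the last joint's range is limited). The gripper opens to 85 mm and grips with 20 to 120 N. Pads are 22 mm wide; open, the fingers measure 114 mm over their backs; the gripper's body (76 mm by 85 mm) begins 54 mm behind the grasp point. The pads swing forward as they close: fully open they stand 13 mm farther back than shut.
Start: joints at [-75.63, 4.979, 10.078, 95.1, 0, 90], TCP at [0.136, -0.533, 0.231] pointing down, gripper open.
Joint ranges: [-179.16, 179.16], [-48.56, 103.87], [-65.8, 70.77], [-126.05, 130.52], [-82.76, 87.17], [-180, 180]. Speed limits (degrees/s): [127.2, 127.2, 147.25, 180, 180, 180].

### API

Orientations are given as [roll, pitch, yaw] about the fixed x, y, z axes, in that order (R = Rz(yaw) Ry(pitch) Rx(roll)).
In Python, from workcell import bot gives the robot as it stands.
- The arm moves only by the tool arm_command, never from a script. Its argument "series" is a list of rows, each a list of 4 numbers: the shift along the tool's x, y, z in m, then the turn about the tool's z in rad. A call has exactly 5 rows; each row is the pose to reach, as a shift and turn from the pose commanded when the call began, along the tool's axes at that moment; what a row does not reach only later rows make up. A row lasts 1/10 s, in which the tool goes at most 50 mm and 8.59 degrees, less where a joint would pass 70% of its speed; a pose out of reach is approached as far as the arm can. A call with a gripper value outside its range is refused whole. "hand" is the finger opening in m, from 0 to 0.0854, set as the call begins (left out, the last holds). The fingers move at their own pace and stop on an object; "grip_force" is the grip in N (left out, the last holds). Time passes only in rows, so rows that repeat a pose let the fingers close, or fill a call up. It gives the time, the measured TCP pose, the force, the opening and the grip force at its end, in the units of the state.
- bot.get_obs(): the state, without advancing time (a new reading comes with each control period).
- bot.camera(name): name is "scene" or "top" or "wrist"; returns a dict with "color" (420x560x3 uint8, blue, green, red), "camera_matrix" (3x3 intrinsics, pixels), "xyz" and "orientation" of the camera in the world; the wrist camera has in their place "T_tool_cam" (4x4, takes a point from camera to tool coordinates, whose origin is the TCP and whose axes are the flange's). Camera axes: x right, y up, looking along -z (the intrinsics and any distortion apply to the point x, -y, -z); pixel columns grow to the right and rows downward; lengths in m; the calibration is good to about 2 mm. A picture is of the moment at which its call begins: read the wrist's pose just before it. There is no depth.
- bot.job_done(): hands the job in; it is judged then, once.
Trained networks look in the newest picture that a camera, given by its name, has taken for a name from the list of things; names that differ only in an ending like _2 or _b are one class to them, and where a whole thing is asked for, a point or a joint stands for the part that bears it (a point fixed in the world has none). Each returns a list of dicts, best first, with "confidence" (0 to 1); they miss things now and then, are a little off and sometimes report something else, mostly with a low value. They report only what shows in the picture. A call takes as long as a camera call.
- bot.find_in(camera, target): "location" ([column, row] in pixels, amid what is visible of it).
- bot.mark_of(camera, target): "location" ([column, row] in pixels: a listed point, or the origin of a listed thing).
The state is a dict: "time": time; "q": joint angles; "qd": joint speeds; "joint_efforts": joint torques, N m; "ee_pos": TCP position; "tcp_rot": TCP orientation; "wrist_force": force on the tool from outside, world axes, zero at the start; "torque": the same for the moment, N m; "opening": finger opening in m; "grasp_force": force on a finger pad.
Only numpy, scipy, OpenCV 4.12 (cv2) and the standard library are available. Lean on these libraries where they do the work, as an engineer would, in place of code of your own. Each camera call takes 0.05 s, during which the arm holds its last target. There are 200 camera calls.

### The job

Put the chalk jar away in the roll-top store and shut it against the dust: roll the slatted shutter right up, stand the jar upright on the raised cork step inside, in the gap between the wax tin and the open glass jar, then roll the shutter fully down again. Set the jar down gently, and leave the tin, the glass jar and the roll of tape in the store as they stand.

Things in the scene. Friction and masses are not known exactly. Their poses are not given: they have to be found in the camera images.
- store: Roll-top store: fixed pale-wood bench cabinet, 340 deep (x, front at -170) x 328 wide (y) x 230 mm high, quarter-round front, flat top. Origin: centre of the underside, on the bench; x points from its front (robot side) to its back, y left, z up. Side panels 14 thick, inner faces at y = +-150, front profile radius 170 about the track axis. Sill at the front 53 high, floor inside at z = 40
- track_axis (a point): Middle of the line (along the store's y, at store x = 0, z = 60 mm) about which the shutter's circular track runs. Axes as the store's
- step_spot (a point): Top of the raised cork step, at its middle, where the jar belongs: store x = -20, y = 0, z = 52 mm. The step spans the inner width, from x = -65 to 55 (inner back wall). With the shutter up its rail's edge hangs above at x = -33, z = 199 to 215 and a fixed hood lies behind (x > 6), so reach in from the front, tool tilted 28 to 40 degrees from vertical
- shutter (a joint): Tambour shutter: dark bottom rail and 15 slats, 297 mm wide, rolling together along a circular track of radius 150 about the track axis. Value in rad: 0 = fully down (rail on the sill), grows as it rolls up and back, 1.38 = fully up (end stop). It rubs in its track and stays where it is left; 1 to 4 N at the pull moves it
- shutter_pull (a point): Grip point of the dark wooden pull in the middle of the rail: block 46 mm wide (along y), 16 thick, standing out from radius 157 to 201 about the track axis; this point: radius 185, mid-width, at store x = -185 cos(a), z = 60 + 185 sin(a), a = 0.07 + joint value. Pinch it across its width, tool leaning back off the front 20 to 40 degrees at the bottom, near vertical at the top
- jar_center (a point): Centre (39 mm above the foot) of the chalk jar to be put away: an upright glass jar with a beige lid and pale label, 60 mm diameter, 78 high, 0.15 to 0.31 kg, loose on the bench to the left of the store. z is its upright axis
- jar_chalk: The same chalk jar; origin at the centre of its foot
- tin_center (a point): Centre of the mustard-yellow round wax tin on the step, 67 mm diameter, 30 high, loose, about 110 mm to one side of the step's middle (either side)
- glass_center (a point): Centre of the open, green-tinted glass jar on the step, 66 mm diameter, 79 high, loose, about 110 mm to the other side
- tape_center (a point): Centre of the roll of black tape lying flat on the store's floor in front of the step, 64 mm diameter, 19 high, loose

How it is judged (in metres and radians):
On the way, in this order (a step that is already met when the one before it is completed fails the run):
1. the shutter is rolled right up (joint above 1.2 rad) (value of joint shutter above 1.2 rad), for 0.2 s.
2. the jar stands upright on the cork step between the tin and the glass jar, let go, with the shutter still up (x of jar_center in the frame of store between -0.042 and 0.03 m and y of jar_center in the frame of store between -0.045 and 0.045 m and z of jar_center in the frame of store between 0.086 and 0.097 m and angle between jar_center's own z axis and vertical below 0.1 rad and contact force between the fingers and jar_chalk below 0.1 N and value of joint shutter above 1.1 rad), for 0.2 s.
At the end, for the whole second after the job is handed in: Shutter fully down (joint below 0.03 rad); the chalk jar stands still and upright (within 0.1 rad) on the cork step, centre at store x -42 to 30 mm, y within 45 mm of the middle, z 86 to 97 mm; tin, glass jar and tape within 30 mm of where they stood (value of joint shutter below 0.03 rad and x of jar_center in the frame of store between -0.042 and 0.03 m and y of jar_center in the frame of store between -0.045 and 0.045 m and z of jar_center in the frame of store between 0.086 and 0.097 m and angle between jar_center's own z axis and vertical below 0.1 rad and linear speed of jar_chalk below 0.02 m/s and distance of each of tin_center, glass_center, tape_center from where it was at the start of the episode below 0.03 m); the robot touches nothing.
It fails at once if a thing in the store (tin, glass jar or tape) is pushed more than 30 mm or tipped (distance of any of tin_center, glass_center, tape_center from where it was at the start of the episode above 0.03 m or angle between any of tin_center, glass_center, tape_center's own z axis and vertical above 0.3 rad).
It fails at once if the chalk jar is tipped more than 0.6 rad from upright (angle between jar_center's own z axis and vertical above 0.6 rad).
It fails at once if the chalk jar is dropped or banged on the store (more than 40 N) (contact force between jar_chalk and store above 40 N).
It also fails if it takes over 70 s, if anything falls off the work surface, if the arm or the gripper's body presses on something with over 40 N, if the wrist force passes 120 N, or if a joint passes its speed limit or range.

## Working session

There is one attempt and no reset: what is moved stays moved. The work goes in short steps, Python scripts to look and compute and a tool call to move; the robot and the scene stay as the last step left them, time stands still between calls to the robot, and variables do not carry over. Pictures are saved under pics/ and viewed, at most 10 in all, crops included, and the job is handed in when it is done.

Besides the shell and the picture viewer there is one more tool, called after ">>>" by a JSON object that holds its "op" and its "data", one argument or row to a line. arm_command: Moves the arm, as the interface text tells. Its arguments: {"type":"object","properties":{"series":{"type":"array"},"hand":{"type":"number"},"grip_force":{"type":"number"}},"required":["series"]}

```bash
mkdir -p pics; ls
python3 - <<'E'
from workcell import bot
import cv2,numpy as np
o=bot.get_obs(); print(o)
for c in ["scene","top"]:
    d=bot.camera(c); cv2.imwrite(f"pics/{c}0.png",d["color"]); print(c,d["camera_matrix"],d["xyz"],d["orientation"],[k for k in d])
    for t in ["store","track_axis","shutter_pull","jar_center","jar_chalk","step_spot","tin_center","glass_center","tape_center"]:
        print(t,[(np.round(r["location"],1).tolist(),round(r["confidence"],2)) for r in bot.mark_of(c,t)[:2]])
E
```

```text
pics
{'time': 0.0, 'q': array([-7.56301214e+01,  5.01053141e+00,  1.00336598e+01,  9.50989781e+01,
        1.96136191e-03,  8.99989467e+01]), 'qd': array([-0.08594171, -0.02386222,  0.09706613,  0.01105229, -0.00605021,
       -0.02510365]), 'joint_efforts': array([ 5.48508524e-04, -5.20386350e+01,  4.64806044e+01,  1.62519672e-02,
       -5.11422354e-05,  4.96553992e-05]), 'ee_pos': array([ 0.13645158, -0.53256677,  0.23058141]), 'tcp_rot': array([-1.79924150e+02, -1.96275458e-03,  1.43709293e+01]), 'wrist_force': array([ 0.03648417,  0.30189095, -0.25123303]), 'torque': array([-0.01265727,  0.00080159,  0.0194558 ]), 'grasp_force': 0.0, 'opening': 0.0850603460568665}
scene [[396.72146067   0.         281.28056995]
 [  0.         396.72146067 213.77101836]
 [  0.           0.           1.        ]] [0.20311293 0.4785642  0.81676855] [  41.05069494   -0.7672708  -155.68910961] ['color', 'camera_matrix', 'xyz', 'orientation']
store []
track_axis []
shutter_pull [([338.4, 176.8], 0.56)]
jar_center [([226.3, 294.4], 0.81)]
jar_chalk [([229.9, 302.8], 0.57)]
step_spot []
tin_center []
glass_center []
tape_center []
top [[529.1661559    0.         292.92324093]
 [  0.         529.1661559  206.34727885]
 [  0.           0.           1.        ]] [-0.2848019  -0.44466827  1.13334792] [ 37.65531923   1.02567527 -66.39894658] ['color', 'camera_matrix', 'xyz', 'orientation']
store []
track_axis []
shutter_pull []
jar_center []
jar_chalk []
step_spot []
tin_center []
glass_center []
tape_center []
```

View pics/scene0.png

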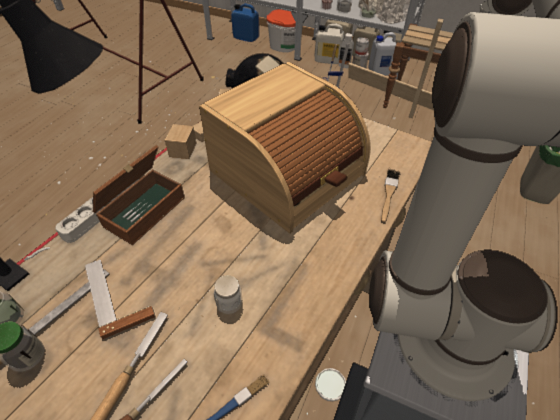

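View pics/top0.png

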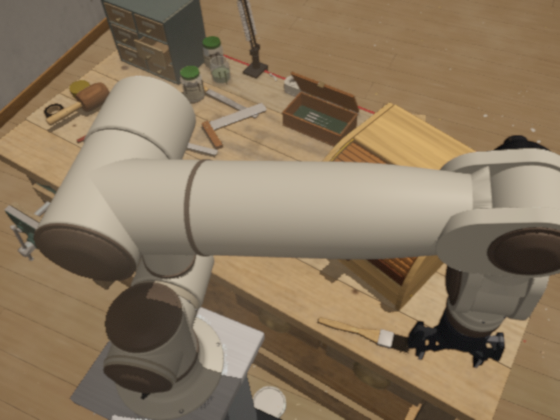

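Run:
```python
import cv2
i=cv2.imread("pics/scene0.png")[55:235,190:385]
cv2.imwrite("pics/c0.png",cv2.resize(i,None,fx=3.3,fy=3.3,interpolation=cv2.INTER_CUBIC))
```

```text
(no output)
```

View pics/c0.png

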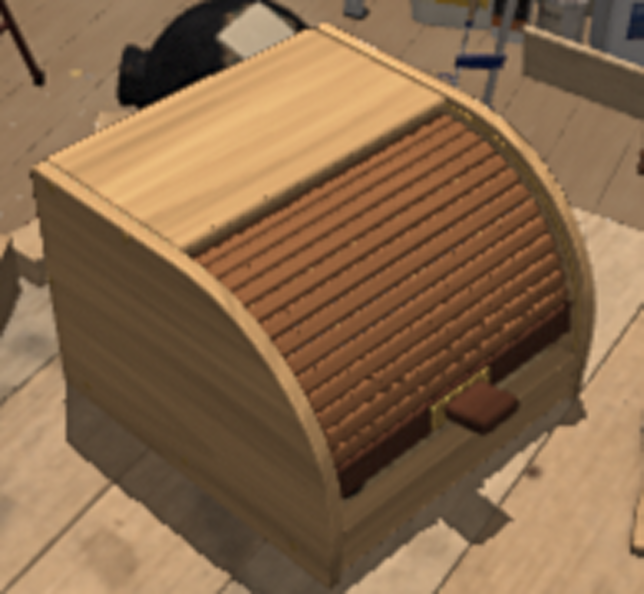

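```bash
cat > h.py <<'E'
import numpy as np
from scipy.spatial.transform import Rotation as Ro
from scipy.optimize import least_squares
def R(o): return Ro.from_euler("xyz",o,degrees=True).as_matrix()
def proj(P,K,c,Rm):
    p=(np.atleast_2d(P)-c)@Rm; p=p*[1,-1,-1]; p=p@np.array(K).T; return p[:,:2]/p[:,2:]
def ray(px,K,c,Rm,z):
    d=Rm@(np.linalg.solve(K,[px[0],px[1],1])*[1,-1,-1]); return c+d*(z-c[2])/d[2]
Ks=np.array([[396.72,0,281.28],[0,396.72,213.77],[0,0,1]]); cs=np.array([.20311,.47856,.81677]); Rs=R([41.0507,-.76727,-155.6891])
def s2w(p,s): 
    c,n=np.cos(s[2]),np.sin(s[2]); p=np.atleast_2d(p)
    return np.c_[s[0]+c*p[:,0]-n*p[:,1], s[1]+n*p[:,0]+c*p[:,1], p[:,2]]
E
python3 - <<'E'
from h import *
P=np.array([[170,164,230],[170,-164,230],[-170,164,0],[-170,-164,0],[170,164,0],[-184.5,0,73]])/1e3
px=np.array([[200,107.1],[286.4,62.6],[290.9,233],[366.4,176.2],[210.6,176],[338.4,176.8]])
f=lambda s:(proj(s2w(P,s),Ks,cs,Rs)-px).ravel()
s=least_squares(f,[.5,-.2,0],loss="soft_l1",f_scale=2).x
print(s,np.degrees(s[2]),f(s).reshape(-1,2).round(1)); print("pull",s2w(P[5],s),"step",s2w([-.02,0,.052],s))
print("jar",ray([226.3,294.4],Ks,cs,Rs,.039),ray([229.9,302.8],Ks,cs,Rs,0))
E
```

```text
[ 0.53387344 -0.3300584  -0.34606568] -19.82810291279454 [[-1.9 -1.1]
 [ 0.2 -1.6]
 [ 1.2  2.4]
 [ 0.4 -2.1]
 [-1.4 -3.8]
 [ 0.9  9.9]]
pull [[ 0.36031161 -0.26747612  0.073     ]] step [[ 0.51505915 -0.32327441  0.052     ]]
jar [0.48533223 0.12293539 0.039     ] [0.48138468 0.12051451 0.        ]
```

>>> {"op": "arm_command", "data": {
  "series": [
    [0, 0, -0.05, 0],
    [0, 0, -0.1, 0],
    [0, 0, -0.15, 0],
    [0, 0, -0.2, 0],
    [0, 0, -0.25, 0]
  ]
}}

```text
time: 1.5
ee_pos: [0.1368, -0.5342, 0.4558]
tcp_rot: [179.8, -0.0, 14.4]
wrist_force: [1.0, -1.4, -0.1]
opening: 0.0855
grasp_force: 0.0
```

>>> {"op": "arm_command", "data": {
  "series": [
    [0, 0, -0.05, 0],
    [0, 0, -0.1, 0],
    [0, 0, -0.15, 0],
    [0, 0, -0.2, 0],
    [0, 0, -0.25, 0]
  ]
}}

```text
time: 2.0
ee_pos: [0.1385, -0.5405, 0.5024]
tcp_rot: [175.5, -0.0, 14.4]
wrist_force: [-0.7, -0.2, -0.9]
opening: 0.0856
grasp_force: 0.0
```

>>> {"op": "arm_command", "data": {
  "series": [
    [0, 0, -0.05, 0],
    [0, 0, -0.1, 0],
    [0, 0, -0.15, 0],
    [0, 0, -0.2, 0],
    [0, 0, -0.25, 0]
  ]
}}

```text
time: 2.5
ee_pos: [0.1326, -0.5177, 0.5381]
tcp_rot: [171.8, 0.0, 14.4]
wrist_force: [0.5, -0.7, 0.6]
opening: 0.0852
grasp_force: 0.0
```

Run:
```python
from h import *
from workcell import bot
print(bot.get_obs()["q"].round(2), bot.get_obs()["time"])
P=np.array([[170,164,230],[170,-164,230],[-170,164,0],[-170,-164,0],[170,164,0]])/1e3
px=np.array([[200,107.1],[286.4,62.6],[290.9,233],[366.4,176.2],[210.6,176]])
f=lambda s:(proj(s2w(P,s),Ks,cs,Rs)-px).ravel()
s=least_squares(f,[.5,-.2,0],loss="soft_l1",f_scale=2).x
print(s,np.degrees(s[2]),f(s).reshape(-1,2).round(1))
for j in [0,.1,.2,.3]:
    a=.07+j; print(j,proj(s2w([-.185*np.cos(a),0,.06+.185*np.sin(a)],s),Ks,cs,Rs).round(1))
for r in [-.148,.148]: print(proj(s2w([-.165,r,.053],s),Ks,cs,Rs).round(1))
```

```text
[-75.63  22.02  70.72 130.45  -0.    90.  ] 2.5
[ 0.53125566 -0.32590445 -0.34947786] -20.02360630138228 [[-1.8 -0.1]
 [ 0.8 -0.8]
 [ 1.2  3.8]
 [ 0.8 -0.8]
 [-1.3 -2.8]]
0 [[339.6 188.2]]
0.1 [[339.8 182.8]]
0.2 [[339.5 177. ]]
0.3 [[338.6 170.9]]
[[365.8 163.8]]
[[295.7 219.3]]
```

>>> {"op": "arm_command", "data": {
  "series": [
    [0, 0, 0.03, 0],
    [0, 0, 0.06, 0],
    [0, 0, 0.09, 0],
    [0, 0, 0.1, 0],
    [0, 0, 0.1, 0]
  ]
}}

```text
time: 3.0
ee_pos: [0.1361, -0.5312, 0.4359]
tcp_rot: [172.1, -0.0, 14.4]
wrist_force: [0.8, 0.3, 0.2]
opening: 0.0853
grasp_force: 0.0
```

Run:
```python
from workcell import bot
print(bot.get_obs()["q"].round(2), bot.get_obs()["time"])
```

```text
[-75.63   7.38  36.57 111.28   0.    90.  ] 3.0
```

```bash
cat >> h.py <<'E'
def st():
    from workcell import bot
    o=bot.get_obs(); print("t",o["time"],"q",o["q"].round(1),"p",o["ee_pos"].round(4),"rpy",o["tcp_rot"].round(1)); Rt=R(o["tcp_rot"])
    z=Rt[:,2]; print("tilt",np.degrees(np.arccos(-z[2])).round(1),"az",np.degrees(np.arctan2(z[1],z[0])).round(1),"xaz",np.degrees(np.arctan2(Rt[1,0],Rt[0,0])).round(1),"y",Rt[:,1].round(3))
    return o["ee_pos"],Rt
def to(*ts):
    p,Rt=st()
    for t in ts: d=Rt.T@(np.array(t)-p); print(np.round(t,3),"->",d.round(4).tolist(),"len",np.linalg.norm(d).round(3))
E
python3 -c "
from h import *
to([.546,-.053,.44])"
```

```text
t 3.0 q [-75.6   7.4  36.6 111.3   0.   90. ] p [ 0.1361 -0.5312  0.4359] rpy [172.1  -0.   14.4]
tilt 7.9 az -75.6 xaz 14.4 y [ 0.246 -0.96   0.138]
[ 0.546 -0.053  0.44 ] -> [0.5158, -0.3575, -0.0538] len 0.63
```

>>> {"op": "arm_command", "data": {
  "series": [
    [0.04, -0.0275, -0.004, 0],
    [0.08, -0.055, -0.008, 0],
    [0.12, -0.0825, -0.012, 0],
    [0.16, -0.11, -0.016, 0],
    [0.2, -0.1375, -0.02, 0]
  ]
}}

```text
time: 3.5
ee_pos: [0.2964, -0.346, 0.441]
tcp_rot: [171.7, -0.1, 14.3]
wrist_force: [0.1, -0.8, 0.8]
opening: 0.0851
grasp_force: 0.0
```

>>> {"op": "arm_command", "data": {
  "series": [
    [0.04, -0.0275, -0.004, 0],
    [0.08, -0.055, -0.008, 0],
    [0.12, -0.0825, -0.012, 0],
    [0.16, -0.11, -0.016, 0],
    [0.2, -0.1375, -0.02, 0]
  ]
}}

```text
time: 4.0
ee_pos: [0.456, -0.1613, 0.441]
tcp_rot: [171.7, -0.1, 14.4]
wrist_force: [0.9, -1.2, 0.3]
opening: 0.0859
grasp_force: 0.0
```

>>> {"op": "arm_command", "data": {
  "series": [
    [0.04, -0.0275, -0.004, 0],
    [0.08, -0.055, -0.008, 0],
    [0.116, -0.0825, -0.012, 0.0],
    [0.116, -0.0825, -0.012, 0.1],
    [0.116, -0.0825, -0.012, 0.2]
  ]
}}

```text
time: 4.5
ee_pos: [0.548, -0.052, 0.4393]
tcp_rot: [172.0, -1.6, 2.9]
wrist_force: [-0.3, -1.2, -0.2]
opening: 0.0847
grasp_force: 0.0
```

```bash
python3 -c "
from h import *
to([.546,-.053,.44])"
```

```text
t 4.5 q [ -1.3  14.8  46.  118.9  -7.9 175.7] p [ 0.548  -0.052   0.4393] rpy [172.   -1.6   2.9]
tilt 8.2 az -75.6 xaz 2.9 y [ 0.047 -0.989  0.14 ]
[ 0.546 -0.053  0.44 ] -> [-0.0021, 0.0009, -0.0006] len 0.002
```

>>> {"op": "arm_command", "data": {
  "series": [
    [0, 0.01, 0, -0.14],
    [0, 0.02, 0, -0.28],
    [0, 0.03, 0, -0.42],
    [0, 0.04, 0, -0.56],
    [0, 0.04, 0, -0.7]
  ]
}}

```text
time: 5.0
ee_pos: [0.5488, -0.094, 0.4463]
tcp_rot: [172.7, 3.9, 43.0]
wrist_force: [0.2, 0.0, -0.6]
opening: 0.0854
grasp_force: 0.0
```

>>> {"op": "arm_command", "data": {
  "series": [
    [0, 0, 0, -0.14],
    [0, 0, 0, -0.28],
    [0, 0, 0, -0.42],
    [0, 0, 0, -0.56],
    [0, 0, 0, -0.7]
  ]
}}

```text
time: 5.5
ee_pos: [0.5487, -0.0931, 0.4462]
tcp_rot: [176.9, 7.7, 83.2]
wrist_force: [0.0, -0.2, 0.6]
opening: 0.0854
grasp_force: 0.0
```

>>> {"op": "arm_command", "data": {
  "series": [
    [0, 0, 0, -0.14],
    [0, 0, 0, -0.28],
    [0, 0, 0, -0.42],
    [0, 0, 0, -0.56],
    [0, 0, 0, -0.7]
  ]
}}

```text
time: 6.0
ee_pos: [0.5487, -0.0931, 0.4462]
tcp_rot: [-177.4, 7.8, 123.7]
wrist_force: [0.2, -0.1, 0.1]
opening: 0.0849
grasp_force: 0.0
```

>>> {"op": "arm_command", "data": {
  "series": [
    [0, 0, -0.03, -0.14],
    [0, 0, -0.06, -0.28],
    [0, 0, -0.09, -0.42],
    [0, 0, -0.12, -0.56],
    [0, 0, -0.15, -0.64]
  ]
}}

```text
time: 6.5
ee_pos: [0.5218, -0.0762, 0.5267]
tcp_rot: [-173.8, 7.5, 160.8]
wrist_force: [-0.8, -0.2, -0.5]
opening: 0.085
grasp_force: 0.0
```

```bash
python3 -c "
from h import *
to([.546,-.053,.44])"
```

```text
t 6.5 q [ -4.   21.   67.2 130.5  -7.9  15.2] p [ 0.5218 -0.0762  0.5267] rpy [-173.8    7.5  160.8]
tilt 9.7 az -58.9 xaz 160.8 y [ 0.34   0.934 -0.107]
[ 0.546 -0.053  0.44 ] -> [-0.0038, 0.0391, 0.0842] len 0.093
```

>>> {"op": "arm_command", "data": {
  "series": [
    [0, 0, -0.05, 0],
    [0, 0, -0.1, 0],
    [0, 0, -0.15, 0],
    [0, 0, -0.2, 0],
    [0, 0, -0.25, 0]
  ]
}}

```text
time: 7.0
ee_pos: [0.4754, -0.0621, 0.5574]
tcp_rot: [-174.4, 9.9, 160.8]
wrist_force: [0.8, -0.7, -0.6]
opening: 0.0854
grasp_force: 0.0
```

>>> {"op": "arm_command", "data": {
  "series": [
    [0, 0, -0.05, 0],
    [0, 0, -0.1, 0],
    [0, 0, -0.15, 0],
    [0, 0, -0.2, 0],
    [0, 0, -0.25, 0]
  ]
}}

```text
time: 7.5
ee_pos: [0.4353, -0.0515, 0.5835]
tcp_rot: [-175.2, 12.7, 161.0]
wrist_force: [-0.5, 0.9, 0.2]
opening: 0.0854
grasp_force: 0.0
```

```bash
python3 -c "
from h import *
to([.546,-.053,.44])"
```

```text
t 7.5 q [ -1.3   8.2  59.3 130.5  -8.4  17.5] p [ 0.4353 -0.0515  0.5835] rpy [-175.2   12.7  161. ]
tilt 13.6 az -39.9 xaz 161.0 y [ 0.342  0.936 -0.082]
[ 0.546 -0.053  0.44 ] -> [-0.071, 0.0481, 0.1597] len 0.181
```

>>> {"op": "arm_command", "data": {
  "series": [
    [0, 0, -0.05, 0],
    [0, 0, -0.1, 0],
    [0, 0, -0.15, 0],
    [0, 0, -0.2, 0],
    [0, 0, -0.25, 0]
  ]
}}

```text
time: 8.0
ee_pos: [0.399, -0.0442, 0.6061]
tcp_rot: [-176.0, 15.5, 161.2]
wrist_force: [-0.1, 0.3, -0.6]
opening: 0.086
grasp_force: 0.0
```

>>> {"op": "arm_command", "data": {
  "series": [
    [0, 0, -0.05, 0],
    [0, 0, -0.1, 0],
    [0, 0, -0.15, 0],
    [0, 0, -0.2, 0],
    [0, 0, -0.25, 0]
  ]
}}

```text
time: 8.5
ee_pos: [0.3658, -0.0404, 0.6254]
tcp_rot: [-176.9, 18.3, 161.4]
wrist_force: [0.5, 0.1, -0.2]
opening: 0.0856
grasp_force: 0.0
```

>>> {"op": "arm_command", "data": {
  "series": [
    [0, 0, -0.05, 0],
    [0, 0, -0.1, 0],
    [0, 0, -0.15, 0],
    [0, 0, -0.2, 0],
    [0, 0, -0.25, 0]
  ]
}}

```text
time: 9.0
ee_pos: [0.3342, -0.0405, 0.6431]
tcp_rot: [-177.8, 21.1, 161.6]
wrist_force: [0.3, -0.0, -0.1]
opening: 0.0852
grasp_force: 0.0
```

```bash
python3 -c "
from h import *
to([.546,-.053,.44])"
```

```text
t 9.0 q [  0.5  -5.1  54.7 130.5  -8.8  17.9] p [ 0.3342 -0.0405  0.6431] rpy [-177.8   21.1  161.6]
tilt 21.2 az -24.5 xaz 161.6 y [ 0.329  0.944 -0.035]
[ 0.546 -0.053  0.44 ] -> [-0.1182, 0.065, 0.2609] len 0.294
```

>>> {"op": "arm_command", "data": {
  "series": [
    [0, 0, -0.05, 0],
    [0, 0, -0.1, 0],
    [0, 0, -0.15, 0],
    [0, 0, -0.2, 0],
    [0, 0, -0.25, 0]
  ]
}}

```text
time: 9.5
ee_pos: [0.303, -0.0445, 0.6596]
tcp_rot: [-178.8, 23.8, 161.6]
wrist_force: [0.8, 0.5, -0.3]
opening: 0.0854
grasp_force: 0.0
```

>>> {"op": "arm_command", "data": {
  "series": [
    [0, 0, -0.05, 0],
    [0, 0, -0.1, 0],
    [0, 0, -0.15, 0],
    [0, 0, -0.2, 0],
    [0, 0, -0.25, 0]
  ]
}}

```text
time: 10.0
ee_pos: [0.2706, -0.0522, 0.6752]
tcp_rot: [-179.6, 26.6, 161.7]
wrist_force: [0.6, -0.1, 1.1]
opening: 0.0855
grasp_force: 0.0
```

>>> {"op": "arm_command", "data": {
  "series": [
    [0, 0, -0.05, 0],
    [0, 0, -0.1, 0],
    [0, 0, -0.15, 0],
    [0, 0, -0.2, 0],
    [0, 0, -0.25, 0.03]
  ]
}}

```text
time: 10.5
ee_pos: [0.2361, -0.0602, 0.6893]
tcp_rot: [178.8, 29.4, 159.6]
wrist_force: [0.3, -0.4, -0.5]
opening: 0.0858
grasp_force: 0.0
```

```bash
python3 -c "
from h import *
to([.3,-.2,.38])"
```

```text
t 10.5 q [ -9.5 -15.6  54.  130.5  -4.1   9.4] p [ 0.2361 -0.0602  0.6893] rpy [178.8  29.4 159.6]
tilt 29.4 az -17.9 xaz 159.6 y [0.338 0.941 0.019]
[ 0.3  -0.2   0.38] -> [0.0573, -0.1156, 0.3204] len 0.345
```

>>> {"op": "arm_command", "data": {
  "series": [
    [0, 0, -0.05, 0],
    [0, 0, -0.1, 0],
    [0, 0, -0.15, 0],
    [0, 0, -0.2, 0],
    [0, 0, -0.25, 0]
  ]
}}

```text
time: 11.0
ee_pos: [0.2441, -0.0569, 0.7856]
tcp_rot: [178.0, 46.2, 157.9]
wrist_force: [-37.6, 11.6, 50.8]
opening: 0.0852
grasp_force: 0.0
```

>>> {"op": "arm_command", "data": {
  "series": [
    [0, 0, -0.05, 0],
    [0, 0, -0.1, 0],
    [0, 0, -0.15, 0],
    [0, 0, -0.2, 0],
    [0, 0, -0.25, 0]
  ]
}}

```text
time: 11.5
ee_pos: [0.1551, -0.0566, 0.7932]
tcp_rot: [177.8, 48.3, 157.4]
wrist_force: [-0.3, -0.1, -0.6]
opening: 0.0851
grasp_force: 0.0
```

Run:
```python
from h import *
import cv2
from workcell import bot
p,Rt=st(); d=bot.camera("wrist"); print(d["T_tool_cam"].round(3).tolist())
to([.24,-.22,.38])
```

```text
t 11.5 q [-17.9 -18.1  70.6 130.4  -1.2   3.1] p [ 0.1551 -0.0566  0.7932] rpy [177.8  48.3 157.4]
tilt 48.3 az -19.6 xaz 157.4 y [0.356 0.934 0.026]
[[-0.001, 0.963, 0.271, 0.068], [1.0, 0.001, 0.001, -0.001], [0.0, 0.271, -0.963, -0.143], [0.0, 0.0, 0.0, 1.0]]
t 11.55 q [-17.5 -18.4  70.8 130.5  -1.5   3.3] p [ 0.151  -0.0555  0.7944] rpy [177.8  48.7 157.5]
tilt 48.7 az -19.5 xaz 157.5 y [0.355 0.934 0.026]
[ 0.24 -0.22  0.38] -> [0.2152, -0.1329, 0.3778] len 0.455
```

```bash
cat >> h.py <<'E'
def fk(q,L):
    q2,q3,q4=np.radians(q); t=np.pi/2-(q2-q3+q4)
    return np.array([L[4]+L[0]*np.sin(q2)+L[1]*np.cos(q2-q3+L[5])+L[2]*np.sin(t), L[3]+L[0]*np.cos(q2)-L[1]*np.sin(q2-q3+L[5])-L[2]*np.cos(t)])
E
python3 - <<'E'
from h import *
D=[(5.01,10.03,95.1,.5498,.2306),(22.02,70.72,130.45,.5344,.5381),(7.38,36.57,111.28,.5483,.4359),(-18.4,70.8,130.5,.161,.7944),(-15.6,54,130.5,.2437,.6893),(-18.1,70.6,130.4,.1651,.7932)]
f=lambda L:np.concatenate([fk(d[:3],L)-d[3:] for d in D])
r=least_squares(f,[.4,.4,.25,.2,0,0]); print(r.x.round(4).tolist(),f(r.x).round(4))
L=r.x
# static weighted IK test: where does pull toward shoulder go
for q in [(-18,70.7,130.4),(0,70.7,112),(15,70.7,97),(30,70.7,82),(45,70.7,67)]: print(q,fk(q,L).round(3),fk((q[0],70.7,q[2]+12),L).round(3))
E
```

```text
[0.4169, 0.5193, 0.4234, 0.1598, 0.0006, -0.0647] [-0.0001 -0.0001  0.      0.0006  0.0001 -0.     -0.0002  0.0001 -0.0001
 -0.0006  0.0003  0.    ]
(-18, 70.7, 130.4) [0.166 0.793] [0.101 0.734]
(0, 70.7, 112) [0.458 0.797] [0.393 0.737]
(15, 70.7, 97) [0.691 0.73 ] [0.626 0.67 ]
(30, 70.7, 82) [0.898 0.605] [0.833 0.545]
(45, 70.7, 67) [1.066 0.43 ] [1.001 0.37 ]
```

```bash
python3 -c "
from h import *
a=np.radians(-19)
to(*[[r*np.cos(a),r*np.sin(a),z] for r,z in [(.458,.80),(.378,.72)]])"
```

```text
t 11.55 q [-17.5 -18.4  70.8 130.5  -1.5   3.3] p [ 0.151  -0.0555  0.7944] rpy [177.8  48.7 157.5]
tilt 48.7 az -19.5 xaz 157.5 y [0.355 0.934 0.026]
[ 0.433 -0.149  0.8  ] -> [-0.2, 0.0128, 0.2195] len 0.297
[ 0.357 -0.123  0.72 ] -> [-0.0872, 0.0082, 0.2122] len 0.23
```

>>> {"op": "arm_command", "data": {
  "series": [
    [-0.03, 0.002, 0.035, 0],
    [-0.06, 0.004, 0.07, 0],
    [-0.09, 0.006, 0.105, 0],
    [-0.12, 0.008, 0.14, 0],
    [-0.14, 0.009, 0.155, 0]
  ]
}}

```text
time: 12.05
ee_pos: [0.3587, -0.1176, 0.7933]
tcp_rot: [177.8, 48.1, 158.3]
wrist_force: [-0.0, -0.5, -0.4]
opening: 0.0852
grasp_force: 0.0
```

>>> {"op": "arm_command", "data": {
  "series": [
    [-0.02, 0.001, 0.02, 0],
    [-0.04, 0.003, 0.04, 0],
    [-0.06, 0.004, 0.065, 0],
    [-0.06, 0.004, 0.065, 0],
    [-0.06, 0.004, 0.065, 0]
  ]
}}

```text
time: 12.55
ee_pos: [0.4405, -0.1439, 0.795]
tcp_rot: [177.8, 48.2, 158.2]
wrist_force: [-0.9, -0.1, 0.5]
opening: 0.0851
grasp_force: 0.0
```

>>> {"op": "arm_command", "data": {
  "series": [
    [0.02, 0, 0, 0],
    [0.04, 0, 0, 0],
    [0.06, 0, 0, 0],
    [0.07, 0, 0, 0],
    [0.08, 0, 0, 0]
  ]
}}

```text
time: 13.05
ee_pos: [0.3868, -0.124, 0.7376]
tcp_rot: [177.7, 48.6, 158.1]
wrist_force: [-0.9, 0.1, -0.1]
opening: 0.0852
grasp_force: 0.0
```

```bash
python3 -c "
from h import *
to([.25,-.22,.38])"
```

```text
t 13.05 q [-16.5 -20.2  39.7 101.3  -1.8   3.5] p [ 0.3868 -0.124   0.7376] rpy [177.7  48.6 158.1]
tilt 48.6 az -18.9 xaz 158.1 y [0.345 0.938 0.026]
[ 0.25 -0.22  0.38] -> [0.3286, -0.1467, 0.1624] len 0.395
```

>>> {"op": "arm_command", "data": {
  "series": [
    [0.035, 0, 0, 0],
    [0.07, 0, 0, 0],
    [0.105, 0, 0, 0],
    [0.13, 0, 0, 0],
    [0.14, 0, 0, 0]
  ]
}}

```text
time: 13.55
ee_pos: [0.3, -0.0897, 0.6323]
tcp_rot: [177.7, 48.6, 158.1]
wrist_force: [0.5, 0.2, 0.3]
opening: 0.0853
grasp_force: 0.0
```

>>> {"op": "arm_command", "data": {
  "series": [
    [0.01, 0, 0, 0],
    [0.02, 0, 0, 0],
    [0.03, 0, 0, 0],
    [0.04, 0, 0, 0],
    [0.05, 0, 0, 0]
  ]
}}

```text
time: 14.05
ee_pos: [0.2721, -0.0789, 0.5938]
tcp_rot: [177.8, 48.4, 158.0]
wrist_force: [0.5, 1.2, -0.2]
opening: 0.0859
grasp_force: 0.0
```

```bash
python3 -c "
from h import *
to([.25,-.22,.38])"
```

```text
t 14.05 q [ -7.6 -48.2   5.6  95.9  -8.5   9.6] p [ 0.2721 -0.0789  0.5938] rpy [177.8  48.4 158. ]
tilt 48.4 az -19.0 xaz 158.0 y [0.347 0.938 0.026]
[ 0.25 -0.22  0.38] -> [0.1384, -0.1455, 0.1607] len 0.257
```

>>> {"op": "arm_command", "data": {
  "series": [
    [0.02, 0, 0, 0],
    [0.04, 0, 0, 0],
    [0.06, 0, 0, 0],
    [0.08, 0, 0, 0],
    [0.1, 0, 0, 0]
  ]
}}

```text
time: 14.55
ee_pos: [0.2171, -0.045, 0.534]
tcp_rot: [178.1, 43.3, 156.3]
wrist_force: [0.5, 0.5, -1.1]
opening: 0.0855
grasp_force: 0.0
```

```bash
python3 -c "
from h import *
to([.25,-.22,.38])"
```

```text
t 14.55 q [ 35.7 -48.6   3.5 114.6 -35.   49.8] p [ 0.2171 -0.045   0.534 ] rpy [178.1  43.3 156.3]
tilt 43.3 az -20.9 xaz 156.3 y [0.38  0.925 0.024]
[ 0.25 -0.22  0.38] -> [0.0326, -0.1531, 0.1758] len 0.235
```

>>> {"op": "arm_command", "data": {
  "series": [
    [0.02, 0, 0, 0],
    [0.04, 0, 0, 0],
    [0.06, 0, 0, 0],
    [0.07, 0, 0, 0],
    [0.08, 0, 0, 0]
  ]
}}

```text
time: 15.05
ee_pos: [0.1961, -0.0324, 0.4765]
tcp_rot: [177.9, 42.3, 156.7]
wrist_force: [-0.6, 0.3, -0.6]
opening: 0.085
grasp_force: 0.0
```

```bash
python3 -c "
from h import *
to([.25,-.22,.38])"
```

```text
t 15.05 q [ 64.7 -48.5  -3.5 130.5 -42.1  85.4] p [ 0.1961 -0.0324  0.4765] rpy [177.9  42.3 156.7]
tilt 42.3 az -20.2 xaz 156.7 y [0.373 0.928 0.027]
[ 0.25 -0.22  0.38] -> [-0.0266, -0.1565, 0.149] len 0.218
```

```bash
python3 -c "
from h import *
a=np.radians(-19)
to(*[[r*np.cos(a),r*np.sin(a),z] for r,z in [(.45,.48),(.35,.38)]])"
```

```text
t 15.05 q [ 64.7 -48.5  -3.5 130.5 -42.1  85.4] p [ 0.1961 -0.0324  0.4765] rpy [177.9  42.3 156.7]
tilt 42.3 az -20.2 xaz 156.7 y [0.373 0.928 0.027]
[ 0.425 -0.147  0.48 ] -> [-0.1917, -0.0203, 0.1689] len 0.256
[ 0.331 -0.114  0.38 ] -> [-0.0506, -0.028, 0.1755] len 0.185
```

>>> {"op": "arm_command", "data": {
  "series": [
    [-0.038, -0.004, 0.034, 0],
    [-0.077, -0.008, 0.068, 0],
    [-0.115, -0.012, 0.1, 0],
    [-0.153, -0.016, 0.135, 0],
    [-0.19, -0.02, 0.17, 0]
  ]
}}

```text
time: 15.55
ee_pos: [0.272, -0.0318, 0.488]
tcp_rot: [178.3, 40.1, 155.8]
wrist_force: [-0.5, 1.2, -1.2]
opening: 0.0856
grasp_force: 0.0
```

>>> {"op": "arm_command", "data": {
  "series": [
    [0, 0, 0, 0],
    [0, 0, 0, 0],
    [0.02, 0, 0, 0],
    [0.05, 0, 0, 0],
    [0.08, 0, 0, 0]
  ]
}}

```text
time: 16.05
ee_pos: [0.2269, -0.0036, 0.4514]
tcp_rot: [178.6, 39.1, 155.6]
wrist_force: [-0.2, -0.2, 0.1]
opening: 0.0855
grasp_force: 0.0
```

```bash
python3 -c "
from h import *
to([.25,-.22,.38])"
```

```text
t 16.05 q [ 46.8 -48.5  -6.7 115.5 -36.   65.3] p [ 0.2269 -0.0036  0.4514] rpy [178.6  39.1 155.6]
tilt 39.1 az -22.1 xaz 155.6 y [0.398 0.917 0.019]
[ 0.25 -0.22  0.38] -> [-0.0406, -0.1906, 0.1204] len 0.229
```

```bash
python3 -c "
from h import *
to([.38,-.12,.34],[.33,-.15,.28])"
```

```text
t 16.05 q [ 46.8 -48.5  -6.7 115.5 -36.   65.3] p [ 0.2269 -0.0036  0.4514] rpy [178.6  39.1 155.6]
tilt 39.1 az -22.1 xaz 155.6 y [0.398 0.917 0.019]
[ 0.38 -0.12  0.34] -> [-0.0753, -0.0479, 0.2036] len 0.222
[ 0.33 -0.15  0.28] -> [-0.0117, -0.0965, 0.2281] len 0.248
```

>>> {"op": "arm_command", "data": {
  "series": [
    [-0.015, -0.01, 0.04, 0],
    [-0.03, -0.02, 0.08, 0],
    [-0.045, -0.03, 0.12, 0],
    [-0.06, -0.04, 0.16, 0],
    [-0.075, -0.048, 0.2, 0]
  ]
}}

```text
time: 16.55
ee_pos: [0.3522, -0.0614, 0.4002]
tcp_rot: [179.1, 38.0, 155.9]
wrist_force: [0.6, 1.2, -0.1]
opening: 0.0853
grasp_force: 0.0
```

>>> {"op": "arm_command", "data": {
  "series": [
    [0, 0, 0, 0],
    [0.015, -0.012, 0.005, 0],
    [0.03, -0.024, 0.01, 0],
    [0.045, -0.036, 0.015, 0],
    [0.06, -0.048, 0.02, 0]
  ]
}}

```text
time: 17.05
ee_pos: [0.3427, -0.0875, 0.3762]
tcp_rot: [-179.8, 34.9, 155.9]
wrist_force: [0.2, 0.3, -0.5]
opening: 0.0853
grasp_force: 0.0
```

```bash
python3 -c "
from h import *
to([.25,-.22,.38])"
```

```text
t 17.05 q [ -6.  -48.5 -18.4  86.7 -10.4  15. ] p [ 0.3427 -0.0875  0.3762] rpy [-179.8   34.9  155.9]
tilt 34.9 az -24.3 xaz 155.9 y [ 0.409  0.912 -0.002]
[ 0.25 -0.22  0.38] -> [0.023, -0.1588, -0.0202] len 0.162
```

>>> {"op": "arm_command", "data": {
  "series": [
    [0, -0.025, 0, -0.03],
    [0, -0.05, 0, -0.06],
    [0, -0.08, 0, -0.06],
    [0, -0.1, 0, -0.06],
    [0, -0.1, 0, -0.06]
  ]
}}

```text
time: 17.55
ee_pos: [0.3034, -0.1831, 0.379]
tcp_rot: [-177.5, 34.6, 159.7]
wrist_force: [-0.5, 0.9, -0.7]
opening: 0.0856
grasp_force: 0.0
```

```bash
cat >> h.py <<'E'
def wcam(name=None,*ts):
    from workcell import bot
    import cv2
    p,Rt=st(); d=bot.camera("wrist"); T=d["T_tool_cam"]
    if name: cv2.imwrite(name,d["color"])
    K=np.array(d["camera_matrix"]); c=p+Rt@T[:3,3]; Rc=Rt@T[:3,:3]
    for t in ts: print(t,[(np.round(r["location"],1).tolist(),round(r["confidence"],2)) for r in bot.mark_of("wrist",t)[:2]])
    return K,c,Rc
E
python3 - <<'E'
from h import *
K,c,Rc=wcam("pics/w1.png","shutter_pull"); np.savez("w1.npz",K=K,c=c,R=Rc)
s=[.5313,-.3259,-.3495]
P=np.array([[-170,164,0],[-170,-164,0],[0,164,230],[0,-164,230],[-184.5,0,73],[-172,0,128]])/1e3
print(proj(s2w(P,s),K,c,Rc).round(0).tolist())
E
```

```text
t 17.55 q [-36.5 -48.5 -18.   86.5   6.7 -13.4] p [ 0.3034 -0.1831  0.379 ] rpy [-177.5   34.6  159.7]
tilt 34.6 az -24.6 xaz 159.7 y [ 0.369  0.929 -0.035]
shutter_pull [([235.4, 90.8], 0.92)]
[[378.0, 49.0], [121.0, 52.0], [379.0, 279.0], [113.0, 275.0], [241.0, 70.0], [237.0, 109.0]]
```

View pics/w1.png

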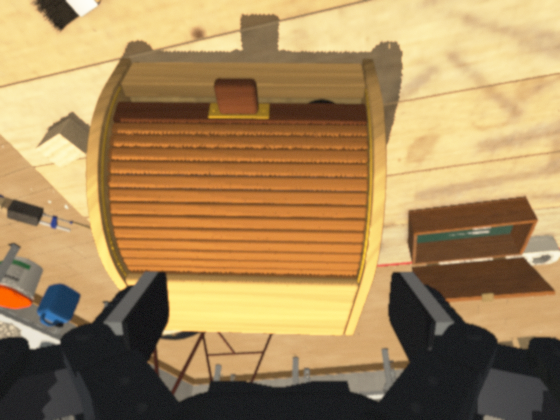

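Run:
```python
from h import *
w=np.load("w1.npz"); K,c,Rc=w["K"],w["c"],w["R"]
P=np.array([[170,164,230],[170,-164,230],[-170,164,0],[-170,-164,0]])/1e3
px=np.array([[200,107.1],[286.4,62.6],[290.9,233],[366.4,176.2]])
P2=np.array([[-170,164,0],[-170,-164,0],[170,164,230]])/1e3; px2=np.array([[375,60],[126,60],[355,334]])
def pull(j): a=.07+j; return [-.185*np.cos(a),0,.06+.185*np.sin(a)]
def f(v):
    s=v[:3]; Pp=s2w(pull(v[3]),s)
    return np.concatenate([(proj(s2w(P,s),Ks,cs,Rs)-px).ravel(),(proj(s2w(P2,s),K,c,Rc)-px2).ravel(),(proj(Pp,Ks,cs,Rs)-[[338.4,176.8]]).ravel(),(proj(Pp,K,c,Rc)-[[235.4,90.8]]).ravel()])
r=least_squares(f,[.53,-.33,-.35,.1],loss="soft_l1",f_scale=2).x
print(r,np.degrees(r[2]),f(r).reshape(-1,2).round(1).tolist())
# triangulate pull
g=lambda x:np.concatenate([(proj(x,Ks,cs,Rs)-[[338.4,176.8]]).ravel(),(proj(x,K,c,Rc)-[[235.4,90.8]]).ravel()])
t=least_squares(g,[.36,-.26,.08]); print("pull tri",t.x,t.fun); print(s2w(pull(r[3]),r[:3]))
```

```text
[ 0.5388439  -0.33305069 -0.35488657  0.12529081] -20.333502457231237 [[-2.8, -2.6], [-0.2, -2.4], [-0.9, 0.9], [-0.9, -2.7], [-1.1, -2.8], [-4.7, -1.4], [0.3, 2.3], [-0.7, 2.2], [1.5, 0.9]]
pull tri [ 0.3649848  -0.26943714  0.10109242] [ 0.81862727  1.2635045  -0.04012578  0.59834514]
[[ 0.36866948 -0.26998812  0.09589959]]
```

```bash
python3 -c "
from h import *
to([.33,-.253,.165],[.376,-.274,.083])"
```

```text
t 17.65 q [-36.2 -48.5 -18.   86.5   6.6 -13.2] p [ 0.3046 -0.1818  0.3791] rpy [-177.5   34.6  159.9]
tilt 34.7 az -24.5 xaz 159.9 y [ 0.367  0.93  -0.035]
[ 0.33  -0.253  0.165] -> [0.0817, -0.0493, 0.206] len 0.227
[ 0.376 -0.274  0.083] -> [0.0867, -0.0491, 0.3022] len 0.318
```

>>> {"op": "arm_command", "data": {
  "series": [
    [0.016, -0.01, 0.041, 0],
    [0.033, -0.02, 0.082, 0],
    [0.05, -0.03, 0.124, 0],
    [0.066, -0.04, 0.165, 0],
    [0.082, -0.049, 0.206, 0]
  ]
}}

```text
time: 18.15
ee_pos: [0.3384, -0.2606, 0.1646]
tcp_rot: [-177.9, 34.0, 160.1]
wrist_force: [0.9, -0.2, -0.0]
opening: 0.0858
grasp_force: 0.0
```

Run:
```python
from h import *
K,c,Rc=wcam(None,"shutter_pull")
s=[.5375,-.331,-.353]
for j in [0.1,.14,.18]:
  a=.07+j; print(j,s2w([-.185*np.cos(a),0,.06+.185*np.sin(a)],s).round(4),proj(s2w([-.185*np.cos(a),0,.06+.185*np.sin(a)],s),K,c,Rc).round(1))
to([.366,-.27,.099],[.376,-.274,.083])
```

```text
t 18.15 q [-45.6 -48.5 -43.1  63.3  12.  -21.5] p [ 0.3384 -0.2606  0.1646] rpy [-177.9   34.   160.1]
tilt 34.0 az -23.7 xaz 160.1 y [ 0.36   0.932 -0.031]
shutter_pull [([281.9, 206.8], 0.97)]
0.1 [[ 0.3664 -0.268   0.0913]] [[288.7 195.5]]
0.14 [[ 0.3677 -0.2684  0.0986]] [[288.5 206. ]]
0.18 [[ 0.3693 -0.269   0.1058]] [[288.4 217.1]]
t 18.25 q [-45.6 -48.4 -43.5  63.5  12.  -21.5] p [ 0.3361 -0.2589  0.1583] rpy [-178.2   33.4  159.8]
tilt 33.4 az -23.5 xaz 159.8 y [ 0.361  0.932 -0.026]
[ 0.366 -0.27   0.099] -> [0.006, 0.002, 0.067] len 0.067
[ 0.376 -0.274  0.083] -> [0.0058, 0.0023, 0.0863] len 0.087
```

>>> {"op": "arm_command", "data": {
  "series": [
    [0.002, 0, 0.02, 0],
    [0.004, 0, 0.045, 0],
    [0.005, 0, 0.07, 0],
    [0.006, 0, 0.084, 0],
    [0.006, 0, 0.084, 0]
  ]
}}

```text
time: 18.75
ee_pos: [0.3767, -0.2782, 0.0943]
tcp_rot: [-177.9, 34.0, 160.0]
wrist_force: [-0.3, -0.1, -0.4]
opening: 0.0854
grasp_force: 0.0
```

>>> {"op": "arm_command", "data": {
  "series": [
    [0, 0, 0, 0],
    [0, 0, 0, 0],
    [0, 0, 0, 0],
    [0, 0, 0, 0],
    [0, 0, 0, 0]
  ],
  "hand": 0.035,
  "grip_force": 30
}}

```text
time: 19.25
ee_pos: [0.3759, -0.2737, 0.0921]
tcp_rot: [-178.7, 33.8, 159.9]
wrist_force: [2.5, 38.9, 3.4]
opening: 0.0448
grasp_force: 32.8
```

Run:
```python
from h import *
p,Rt=st()
s=[.5375,-.331,-.353]
ax=np.array([*s2w([0,0,.06],s)[0]]); d=np.array([np.cos(s[2]),np.sin(s[2]),0])
g=p-.019*Rt[:,2]; v=g-ax; print("grasp",g,"store x",v@d,"z",v[2],"r",np.hypot(v@d,v[2]),"a",np.arctan2(v[2],-v@d), "lat",v@np.array([-d[1],d[0],0]))
```

```text
t 19.25 q [-42.9 -42.4 -48.5  51.8  11.3 -19.2] p [ 0.3759 -0.2737  0.0921] rpy [-178.7   33.8  159.9]
tilt 33.9 az -22.4 xaz 159.9 y [ 0.355  0.935 -0.018]
grasp [ 0.36610582 -0.26971366  0.10783645] store x -0.18201354580203022 z 0.04783644611585201 r 0.18819473008674437 a 0.25700585913130064 lat -0.0017460179298938274
```

Run:
```python
from h import *
p,Rt=st()
d=np.array([np.cos(-.353),np.sin(-.353),0]); r=.188; a0=.25
A=a0+np.linspace(0,1.22,16)[1:]; prev=np.zeros(3)
for i,a in enumerate(A):
    w=d*(-r*np.cos(a)+r*np.cos(a0))+np.array([0,0,r*np.sin(a)-r*np.sin(a0)])
    t=Rt.T@w; print((t-prev).round(4).tolist())
    if i%5==4: prev=t; print()
```

```text
t 19.25 q [-42.9 -42.4 -48.5  51.8  11.3 -19.2] p [ 0.3759 -0.2737  0.0921] rpy [-178.7   33.8  159.9]
tilt 33.9 az -22.4 xaz 159.9 y [ 0.355  0.935 -0.018]
[-0.0118, -0.0002, -0.0097]
[-0.0243, -0.0004, -0.0185]
[-0.0376, -0.0006, -0.0261]
[-0.0513, -0.0008, -0.0327]
[-0.0656, -0.0009, -0.0382]

[-0.0147, -0.0001, -0.0043]
[-0.0297, -0.0002, -0.0073]
[-0.0448, -0.0003, -0.0092]
[-0.0601, -0.0003, -0.0098]
[-0.0754, -0.0003, -0.0091]

[-0.0152, 0.0, 0.0019]
[-0.0301, 0.0001, 0.005]
[-0.0448, 0.0001, 0.0093]
[-0.0591, 0.0002, 0.0148]
[-0.0728, 0.0003, 0.0214]
```

>>> {"op": "arm_command", "data": {
  "series": [
    [-0.0118, 0.001, -0.0097, 0],
    [-0.0243, 0.002, -0.0185, 0],
    [-0.0376, 0.003, -0.0261, 0],
    [-0.0513, 0.003, -0.0327, 0],
    [-0.0656, 0.003, -0.0382, 0]
  ]
}}

```text
time: 19.75
ee_pos: [0.4075, -0.2854, 0.1618]
tcp_rot: [-178.1, 33.9, 159.8]
wrist_force: [2.0, 7.7, -4.1]
opening: 0.0444
grasp_force: 30.7
```

Run:
```python
from h import *
p,Rt=st()
s=[.5375,-.331,-.353]
ax=s2w([0,0,.06],s)[0]; d=np.array([np.cos(s[2]),np.sin(s[2]),0])
g=p-.019*Rt[:,2]; v=g-ax; print("store x",v@d,"z",v[2],"r",np.hypot(v@d,v[2]),"a",np.arctan2(v[2],-v@d), "lat",v@np.array([-d[1],d[0],0]))
from workcell import bot; o=bot.get_obs(); print(o["wrist_force"],o["opening"])
```

```text
t 19.75 q [-40.2 -37.3 -38.5  56.    9.2 -16.7] p [ 0.4075 -0.2854  0.1618] rpy [-178.1   33.9  159.8]
tilt 33.9 az -23.6 xaz 159.8 y [ 0.363  0.931 -0.028]
store x -0.14831118456734319 z 0.11758558643494385 r 0.18926853305559851 a 0.6703537984165525 lat -0.0015267009945559178
[ 2.04250405  7.66448347 -4.12446502] 0.044360351967303896
```

Smooth; forces low. Continue the arc.

>>> {"op": "arm_command", "data": {
  "series": [
    [-0.0147, 0, -0.0043, 0],
    [-0.0297, 0, -0.0073, 0],
    [-0.0448, 0, -0.0092, 0],
    [-0.0601, 0, -0.0098, 0],
    [-0.0754, 0, -0.0091, 0]
  ]
}}

```text
time: 20.25
ee_pos: [0.4626, -0.3051, 0.2134]
tcp_rot: [-178.1, 34.1, 159.8]
wrist_force: [1.1, 0.2, -0.2]
opening: 0.0354
grasp_force: 0.0
```

>>> {"op": "arm_command", "data": {
  "series": [
    [-0.0152, 0, 0.0019, 0],
    [-0.0301, 0, 0.005, 0],
    [-0.0448, 0, 0.0093, 0],
    [-0.0591, 0, 0.0148, 0],
    [-0.0728, 0, 0.0214, 0]
  ]
}}

```text
time: 20.75
ee_pos: [0.5299, -0.3328, 0.2363]
tcp_rot: [-177.8, 34.1, 159.8]
wrist_force: [-0.1, -0.2, 0.2]
opening: 0.0347
grasp_force: 0.0
```

```bash
cat > a.py <<'E'
from h import *
p,Rt=st()
s=[.5375,-.331,-.353]
ax=s2w([0,0,.06],s)[0]; d=np.array([np.cos(s[2]),np.sin(s[2]),0])
g=p-.019*Rt[:,2]; v=g-ax; print("store x",v@d,"z",v[2],"r",np.hypot(v@d,v[2]),"a",np.arctan2(v[2],-v@d), "lat",v@np.array([-d[1],d[0],0]))
E
python3 a.py
```

```text
t 20.75 q [-34.9 -18.2 -18.5  56.    6.  -12.2] p [ 0.5299 -0.3328  0.2363] rpy [-177.8   34.1  159.8]
tilt 34.2 az -24.1 xaz 159.8 y [ 0.365  0.93  -0.031]
store x -0.017176366884226114 z 0.1919870151025782 r 0.1927538366604907 a 1.4815675947396976 lat -0.0036269458153170096
```

>>> {"op": "arm_command", "data": {
  "series": [
    [0, 0, -0.03, 0],
    [0.02, 0, -0.06, 0],
    [0.05, 0, -0.09, 0],
    [0.09, 0, -0.11, 0],
    [0.12, 0, -0.12, 0]
  ],
  "hand": 0.0854
}}

```text
time: 21.25
ee_pos: [0.3728, -0.2699, 0.269]
tcp_rot: [-177.8, 34.2, 159.8]
wrist_force: [-0.6, 0.1, 0.2]
opening: 0.0852
grasp_force: 0.0
```

Run:
```python
from h import *
K,c,Rc=wcam("pics/w2.png","shutter_pull")
s=[.5375,-.331,-.353]
for j in np.arange(.1,1.4,.1):
  a=.07+j; print(j.round(2),proj(s2w([-.185*np.cos(a),0,.06+.185*np.sin(a)],s),K,c,Rc).round(1))
```

```text
t 21.25 q [-42.1 -40.4 -28.1  69.4  10.  -18.2] p [ 0.3728 -0.2699  0.269 ] rpy [-177.8   34.2  159.8]
tilt 34.2 az -24.1 xaz 159.8 y [ 0.365  0.93  -0.032]
shutter_pull [([275.6, 255.3], 0.96)]
0.1 [[286.6  54.1]]
0.2 [[286.2  72.5]]
0.3 [[285.8  94.1]]
0.4 [[285.3 118.6]]
0.5 [[285.  145.2]]
0.6 [[284.6 173.3]]
0.7 [[284.3 201.9]]
0.8 [[284.1 230. ]]
0.9 [[283.9 256.8]]
1.0 [[283.9 281.6]]
1.1 [[283.8 303.6]]
1.2 [[283.9 322.6]]
1.3 [[284.  338.3]]
```

View pics/w2.png

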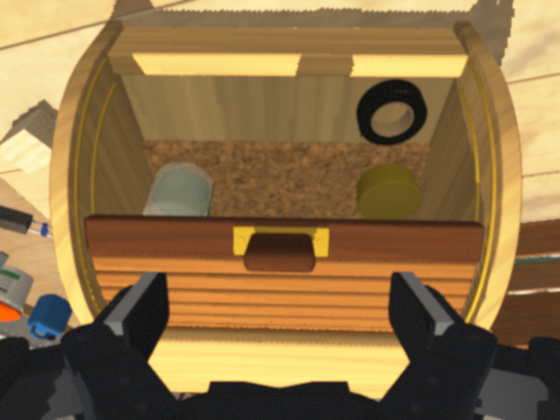

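Run:
```python
from h import *
p,Rt=st()
from workcell import bot
d=bot.camera("wrist"); T=d["T_tool_cam"];K=np.array(d["camera_matrix"]); c=p+Rt@T[:3,3]; Rc=Rt@T[:3,:3]
s=[.5375,-.331,-.353]
g=lambda v:(proj(s2w([-.185*np.cos(.07+v[0]),v[1],.06+.185*np.sin(.07+v[0])],s),K,c,Rc)-[[275.6,255.3]]).ravel()
v=least_squares(g,[.9,0]).x; print(v)
a=.07+v[0]; P=s2w([-.178*np.cos(a),v[1],.06+.178*np.sin(a)],s)[0]; z=Rt[:,2]
to(P+.019*z-.07*z,P+.019*z)
```

```text
t 21.35 q [-42.1 -40.5 -28.2  69.4  10.  -18.2] p [ 0.372  -0.2699  0.2682] rpy [-177.8   34.1  159.7]
tilt 34.2 az -24.2 xaz 159.7 y [ 0.366  0.93  -0.032]
[ 0.88764766 -0.00587593]
t 21.4 q [-42.1 -40.3 -28.1  69.3   9.9 -18.2] p [ 0.3734 -0.2707  0.2685] rpy [-177.8   34.2  159.7]
tilt 34.3 az -24.2 xaz 159.7 y [ 0.366  0.93  -0.032]
[ 0.413 -0.289  0.248] -> [-0.0245, -0.0021, 0.0419] len 0.049
[ 0.449 -0.305  0.19 ] -> [-0.0245, -0.0021, 0.1119] len 0.115
```

>>> {"op": "arm_command", "data": {
  "series": [
    [-0.012, -0.002, 0.01, 0],
    [-0.0245, -0.002, 0.035, 0],
    [-0.0245, -0.002, 0.07, 0],
    [-0.0245, -0.002, 0.1, 0],
    [-0.0245, -0.002, 0.106, 0]
  ]
}}

```text
time: 21.9
ee_pos: [0.4476, -0.3035, 0.189]
tcp_rot: [-178.0, 33.7, 159.8]
wrist_force: [-0.6, 0.3, 0.2]
opening: 0.0853
grasp_force: 0.0
```

>>> {"op": "arm_command", "data": {
  "series": [
    [0, 0, 0, 0],
    [0, 0, 0, 0],
    [0, 0, 0, 0],
    [0, 0, 0, 0],
    [0, 0, 0, 0]
  ],
  "hand": 0.035,
  "grip_force": 60
}}

```text
time: 22.4
ee_pos: [0.4484, -0.3015, 0.1957]
tcp_rot: [-178.2, 34.3, 159.9]
wrist_force: [-0.6, 16.0, 8.3]
opening: 0.0455
grasp_force: 62.8
```

```bash
python3 a.py
python3 - <<'E'
from h import *
p,Rt=st()
d=np.array([np.cos(-.353),np.sin(-.353),0]); r=.182; a0=.96
A=a0+np.linspace(0,.48,6)[1:]
for a in A: print((Rt.T@(d*(-r*np.cos(a)+r*np.cos(a0))+np.array([0,0,r*np.sin(a)-r*np.sin(a0)]))).round(4).tolist())
E
```

```text
t 22.4 q [-38.3 -30.8 -31.4  56.    8.4 -15.2] p [ 0.4484 -0.3015  0.1957] rpy [-178.2   34.3  159.9]
tilt 34.3 az -23.3 xaz 159.9 y [ 0.36   0.933 -0.026]
store x -0.10447246051002096 z 0.15143974775776223 r 0.1839795972545666 a 0.9669071428505842 lat -0.00249677697798537
t 22.4 q [-38.3 -30.8 -31.4  56.    8.4 -15.2] p [ 0.4484 -0.3015  0.1957] rpy [-178.2   34.3  159.9]
tilt 34.3 az -23.3 xaz 159.9 y [ 0.36   0.933 -0.026]
[-0.0175, -0.0, 0.0006]
[-0.0348, 0.0, 0.0029]
[-0.0518, 0.0001, 0.0068]
[-0.0683, 0.0002, 0.0124]
[-0.0843, 0.0004, 0.0195]
```

>>> {"op": "arm_command", "data": {
  "series": [
    [-0.0175, 0, 0.0006, 0],
    [-0.0348, 0, 0.0029, 0],
    [-0.0518, 0, 0.0068, 0],
    [-0.0683, 0, 0.0124, 0],
    [-0.0843, 0, 0.0195, 0]
  ]
}}

```text
time: 22.9
ee_pos: [0.5243, -0.3305, 0.2271]
tcp_rot: [-178.1, 34.2, 159.9]
wrist_force: [-0.5, 14.2, 5.5]
opening: 0.0454
grasp_force: 66.8
```

>>> {"op": "arm_command", "data": {
  "series": [
    [0, 0, 0, 0],
    [0, 0, 0, 0],
    [0, 0, 0, 0],
    [0, 0, 0, 0],
    [0, 0, 0, 0]
  ]
}}

```text
time: 23.4
ee_pos: [0.5245, -0.3305, 0.2271]
tcp_rot: [-178.2, 34.3, 159.8]
wrist_force: [7.2, 12.4, 4.1]
opening: 0.0453
grasp_force: 66.0
```

```bash
python3 a.py
```

```text
t 23.4 q [-35.3 -19.2 -20.4  55.    6.7 -12.5] p [ 0.5245 -0.3305  0.2271] rpy [-178.2   34.3  159.8]
tilt 34.4 az -23.4 xaz 159.8 y [ 0.361  0.932 -0.027]
store x -0.023038140107976304 z 0.18279965745172327 r 0.1842456801775882 a 1.4454278496712927 lat -0.0034647333201109774
```

>>> {"op": "arm_command", "data": {
  "series": [
    [0, 0, 0, 0],
    [0, 0, 0, 0],
    [0, 0, -0.03, 0],
    [0, 0, -0.07, 0],
    [0, 0, -0.1, 0]
  ],
  "hand": 0.0854
}}

```text
time: 23.9
ee_pos: [0.4703, -0.3096, 0.309]
tcp_rot: [-177.8, 34.1, 159.8]
wrist_force: [0.3, -0.2, 0.9]
opening: 0.0856
grasp_force: 0.0
```

Run:
```python
from h import *
K,c,Rc=wcam(None,"shutter_pull")
to([.431,.144,.25],[.431,.144,.135])
```

```text
t 23.9 q [-37.  -25.1 -15.2  66.4   7.2 -13.9] p [ 0.4703 -0.3096  0.309 ] rpy [-177.8   34.1  159.8]
tilt 34.2 az -24.1 xaz 159.8 y [ 0.366  0.93  -0.032]
shutter_pull [([284.2, 218.5], 0.7)]
t 24.0 q [-37.  -25.3 -15.1  66.4   7.2 -13.9] p [ 0.4708 -0.3102  0.3127] rpy [-177.7   34.4  159.8]
tilt 34.5 az -24.3 xaz 159.8 y [ 0.366  0.93  -0.033]
[0.431 0.144 0.25 ] -> [0.1955, 0.4099, -0.0747] len 0.46
[0.431 0.144 0.135] -> [0.2605, 0.4138, 0.0201] len 0.489
```

>>> {"op": "arm_command", "data": {
  "series": [
    [0.018, 0.04, -0.007, 0],
    [0.037, 0.08, -0.015, 0],
    [0.055, 0.12, -0.022, 0],
    [0.075, 0.16, -0.03, 0],
    [0.095, 0.2, -0.037, 0]
  ]
}}

```text
time: 24.5
ee_pos: [0.451, -0.087, 0.2776]
tcp_rot: [-177.9, 34.1, 159.7]
wrist_force: [0.6, -0.2, -0.6]
opening: 0.0856
grasp_force: 0.0
```

>>> {"op": "arm_command", "data": {
  "series": [
    [0.025, 0.045, -0.004, 0],
    [0.055, 0.085, 0.004, 0],
    [0.09, 0.13, 0.015, 0],
    [0.13, 0.17, 0.035, 0],
    [0.165, 0.21, 0.055, 0]
  ]
}}

```text
time: 25.0
ee_pos: [0.4291, 0.1229, 0.151]
tcp_rot: [-178.0, 34.1, 159.8]
wrist_force: [1.5, -0.8, -0.2]
opening: 0.0856
grasp_force: 0.0
```

Run:
```python
from h import *
from workcell import bot
K,c,Rc=wcam("pics/w3.png","jar_center","jar_chalk")
print([(np.round(r["location"],1).tolist(),round(r["confidence"],2)) for r in bot.find_in("wrist","jar_chalk")[:2]])
for P in ([.485,.123,.039],[.482,.1205,.0]): print(proj(P,K,c,Rc).round(1))
np.savez("w3.npz",K=K,c=c,R=Rc)
```

```text
t 25.0 q [ 33.6 -33.2 -36.   67.2 -28.2  49.3] p [0.4291 0.1229 0.151 ] rpy [-178.    34.1  159.8]
tilt 34.1 az -23.9 xaz 159.8 y [ 0.364  0.931 -0.029]
jar_center []
jar_chalk [([307.9, 139.7], 0.58)]
[([307.1, 177.3], 0.77)]
[[312.3 178.2]]
[[306.7 141.4]]
```

View pics/w3.png

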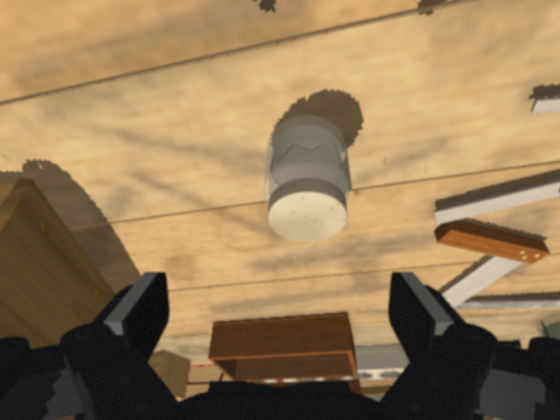

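Run:
```python
from h import *
p,Rt=st(); P=np.array([.4825,.121,.045]); z=Rt[:,2]
to(P-.06*z,P+.019*z)
```

```text
t 25.2 q [ 33.3 -33.1 -35.9  67.3 -28.1  49. ] p [0.4292 0.1217 0.1508] rpy [-177.7   33.9  160. ]
tilt 34.0 az -24.1 xaz 160.0 y [ 0.363  0.931 -0.033]
t 25.2 q [ 33.3 -33.1 -35.9  67.3 -28.1  49. ] p [0.4292 0.1217 0.1508] rpy [-177.7   33.9  160. ]
tilt 34.0 az -24.1 xaz 160.0 y [ 0.363  0.931 -0.033]
[0.452 0.135 0.095] -> [0.0173, 0.0221, 0.0551] len 0.062
[0.492 0.117 0.029] -> [0.0173, 0.0221, 0.1341] len 0.137
```

>>> {"op": "arm_command", "data": {
  "series": [
    [0.017, 0.022, 0.01, 0],
    [0.017, 0.022, 0.045, 0],
    [0.017, 0.022, 0.085, 0],
    [0.017, 0.022, 0.115, 0],
    [0.017, 0.022, 0.134, 0]
  ]
}}

```text
time: 25.7
ee_pos: [0.4941, 0.1136, 0.0301]
tcp_rot: [-177.9, 34.0, 159.6]
wrist_force: [-0.8, 0.2, 0.2]
opening: 0.0853
grasp_force: 0.0
```

>>> {"op": "arm_command", "data": {
  "series": [
    [0, 0, 0, 0],
    [0, 0, 0, 0],
    [0, 0, 0, 0],
    [0, 0, 0, 0],
    [0, 0, 0, 0]
  ],
  "hand": 0.05,
  "grip_force": 30
}}

```text
time: 26.2
ee_pos: [0.4935, 0.1161, 0.0322]
tcp_rot: [-177.9, 34.1, 159.7]
wrist_force: [-2.4, -2.5, 7.0]
opening: 0.058
grasp_force: 33.1
```

Run:
```python
from h import *
st()
```

```text
t 26.2 q [ 27.6 -22.9 -43.2  46.8 -26.1  43.1] p [0.4935 0.1161 0.0322] rpy [-177.9   34.1  159.7]
tilt 34.2 az -23.9 xaz 159.7 y [ 0.365  0.93  -0.03 ]
```

Run:
```python
from h import *
p,Rt=st(); s=[.5375,-.331,-.353]; off=p-np.array([.4825,.121,0])
W=[s2w([x,-.003,z],s)[0]+off for x,z in [(-.125,.26),(-.125,.075),(-.024,.075),(-.024,.052)]]
W=[p+[-.02,0,.2]]+W
q=p
for w in W: print(w.round(3),(Rt.T@(w-q)).round(4).tolist()); q=w
```

```text
t 26.2 q [ 27.6 -22.9 -43.2  46.8 -26.1  43.1] p [0.4935 0.1161 0.0322] rpy [-177.9   34.1  159.7]
tilt 34.2 az -23.9 xaz 159.7 y [ 0.365  0.93  -0.03 ]
[0.474 0.116 0.232] [-0.0967, -0.0133, -0.1757]
[ 0.43  -0.295  0.292] [-0.118, -0.4006, 0.022]
[ 0.43  -0.295  0.107] [0.1038, 0.0055, 0.153]
[ 0.525 -0.33   0.107] [-0.0836, 0.0021, 0.0566]
[ 0.525 -0.33   0.084] [0.0129, 0.0007, 0.019]
```

>>> {"op": "arm_command", "data": {
  "series": [
    [-0.01, -0.001, -0.018, 0],
    [-0.032, -0.004, -0.058, 0],
    [-0.055, -0.008, -0.1, 0],
    [-0.08, -0.011, -0.145, 0],
    [-0.097, -0.013, -0.176, 0]
  ],
  "grip_force": 40
}}

```text
time: 26.7
ee_pos: [0.4732, 0.1166, 0.2345]
tcp_rot: [-178.0, 34.1, 159.7]
wrist_force: [-0.1, 0.2, -1.9]
opening: 0.0575
grasp_force: 44.0
```

>>> {"op": "arm_command", "data": {
  "series": [
    [-0.007, -0.025, 0.001, 0],
    [-0.019, -0.065, 0.004, 0],
    [-0.031, -0.105, 0.006, 0],
    [-0.043, -0.147, 0.008, 0],
    [-0.056, -0.19, 0.01, 0]
  ]
}}

```text
time: 27.2
ee_pos: [0.4522, -0.0796, 0.2602]
tcp_rot: [-177.9, 34.0, 159.9]
wrist_force: [1.1, -0.6, -1.6]
opening: 0.0579
grasp_force: 44.0
```

>>> {"op": "arm_command", "data": {
  "series": [
    [-0.012, -0.043, 0.002, 0],
    [-0.025, -0.085, 0.005, 0],
    [-0.038, -0.128, 0.007, 0],
    [-0.052, -0.175, 0.01, 0],
    [-0.062, -0.21, 0.012, 0]
  ]
}}

```text
time: 27.7
ee_pos: [0.4298, -0.297, 0.2916]
tcp_rot: [-177.8, 34.0, 159.7]
wrist_force: [1.8, 0.2, -2.5]
opening: 0.0578
grasp_force: 44.1
```

Run:
```python
from h import *
K,c,Rc=wcam("pics/w4.png","tin_center","glass_center","tape_center","step_spot","jar_center")
s=[.5375,-.331,-.353]
off=np.array([.011,-.0049,.0322])
W=[s2w([x,-.003,z],s)[0]+off for x,z in [(-.125,.075),(-.024,.075),(-.024,.052)]]
for n,P in dict(step=[-.02,0,.052],tin=[-.02,.11,.067],glass=[-.02,-.11,.0915]).items(): print(n,proj(s2w(P,s),K,c,Rc).round(1))
to(*W)
```

```text
t 27.7 q [-39.2 -31.  -20.7  67.1   8.4 -15.8] p [ 0.4298 -0.297   0.2916] rpy [-177.8   34.   159.7]
tilt 34.1 az -24.1 xaz 159.7 y [ 0.366  0.93  -0.031]
tin_center [([400.6, 135.8], 0.98)]
glass_center [([175.1, 149.7], 0.65)]
tape_center [([405.3, 38.0], 0.72)]
step_spot [([287.7, 122.6], 0.9)]
jar_center [([403.7, 133.2], 0.26)]
step [[293.6 119. ]]
tin [[404.6 128.1]]
glass [[180.  143.5]]
t 28.0 q [-38.8 -31.1 -20.8  67.2   8.2 -15.5] p [ 0.4308 -0.2939  0.2907] rpy [-177.9   34.   159.8]
tilt 34.0 az -23.9 xaz 159.8 y [ 0.364  0.931 -0.03 ]
[ 0.43  -0.296  0.107] -> [0.1025, 0.0039, 0.1521] len 0.183
[ 0.525 -0.33   0.107] -> [0.0187, 0.0059, 0.2085] len 0.209
[ 0.525 -0.33   0.084] -> [0.0315, 0.0066, 0.2276] len 0.23
```

View pics/w4.png

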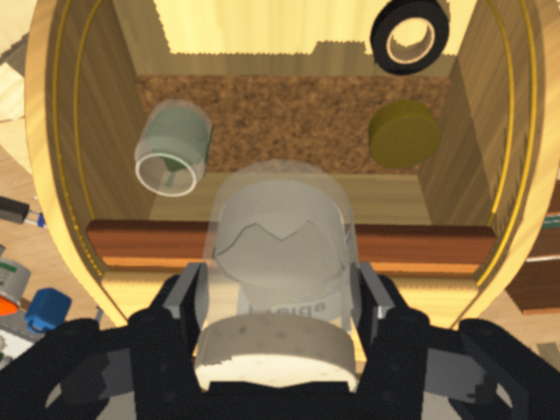

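>>> {"op": "arm_command", "data": {
  "series": [
    [0.015, 0.001, 0.023, 0],
    [0.041, 0.001, 0.061, 0],
    [0.068, 0.002, 0.1, 0],
    [0.092, 0.002, 0.137, 0],
    [0.102, 0.002, 0.152, 0]
  ]
}}

```text
time: 28.5
ee_pos: [0.4285, -0.2953, 0.1021]
tcp_rot: [-178.0, 33.6, 159.9]
wrist_force: [-0.2, -0.0, -2.6]
opening: 0.0573
grasp_force: 44.2
```

>>> {"op": "arm_command", "data": {
  "series": [
    [-0.012, 0, 0.008, 0],
    [-0.034, 0.001, 0.023, 0],
    [-0.056, 0.001, 0.038, 0],
    [-0.076, 0.001, 0.051, 0],
    [-0.086, 0.002, 0.058, 0]
  ]
}}

```text
time: 29.0
ee_pos: [0.5293, -0.3329, 0.108]
tcp_rot: [-177.9, 34.0, 160.0]
wrist_force: [-0.1, 1.1, -1.5]
opening: 0.0576
grasp_force: 44.2
```

Run:
```python
from h import *
s=[.5375,-.331,-.353]
off=np.array([.011,-.0049,.0322])
W=[s2w([-.021,-.005,z],s)[0]+off for z in (.075,.052)]
to(*W)
from workcell import bot; print(bot.get_obs()["wrist_force"])
```

```text
t 29.0 q [-35.  -17.  -31.8  41.7   6.2 -12.4] p [ 0.5293 -0.3329  0.108 ] rpy [-177.9   34.   160. ]
tilt 34.1 az -23.8 xaz 160.0 y [ 0.362  0.932 -0.031]
[ 0.527 -0.333  0.107] -> [0.002, -0.0012, -0.0004] len 0.002
[ 0.527 -0.333  0.084] -> [0.0149, -0.0005, 0.0186] len 0.024
[-0.070932    1.13425351 -1.47282502]
```

>>> {"op": "arm_command", "data": {
  "series": [
    [0.0028, 0, 0.0041, 0],
    [0.0056, 0, 0.0083, 0],
    [0.0078, 0, 0.0116, 0],
    [0.0095, 0, 0.0141, 0],
    [0.0095, 0, 0.0141, 0]
  ]
}}

```text
time: 29.5
ee_pos: [0.5263, -0.3346, 0.0903]
tcp_rot: [-177.9, 34.0, 159.8]
wrist_force: [0.0, -0.0, -4.0]
opening: 0.0577
grasp_force: 44.2
```

>>> {"op": "arm_command", "data": {
  "series": [
    [0.0006, 0, 0.0008, 0],
    [0.0011, 0, 0.0017, 0],
    [0.0017, 0, 0.0025, 0],
    [0.0017, 0, 0.0025, 0],
    [0.0017, 0, 0.0025, 0]
  ]
}}

```text
time: 30.0
ee_pos: [0.5269, -0.335, 0.0878]
tcp_rot: [-177.9, 34.0, 159.8]
wrist_force: [-0.3, 0.7, -2.8]
opening: 0.0576
grasp_force: 44.2
```

Expected contact at about z = 0.084; 1 mm per row next.

>>> {"op": "arm_command", "data": {
  "series": [
    [0.0006, 0, 0.0008, 0],
    [0.0011, 0, 0.0017, 0],
    [0.0017, 0, 0.0025, 0],
    [0.0017, 0, 0.0025, 0],
    [0.0017, 0, 0.0025, 0]
  ]
}}

```text
time: 30.5
ee_pos: [0.5268, -0.3351, 0.0847]
tcp_rot: [-177.9, 34.0, 159.8]
wrist_force: [-0.5, 0.4, -2.2]
opening: 0.0575
grasp_force: 44.2
```

>>> {"op": "arm_command", "data": {
  "series": [
    [0.0004, 0, 0.0006, 0],
    [0.0006, 0, 0.0008, 0],
    [0.0006, 0, 0.0008, 0],
    [0.0006, 0, 0.0008, 0],
    [0.0006, 0, 0.0008, 0]
  ]
}}

```text
time: 31.0
ee_pos: [0.527, -0.3352, 0.0843]
tcp_rot: [-177.9, 34.0, 159.8]
wrist_force: [-1.1, 0.5, 0.2]
opening: 0.0577
grasp_force: 44.5
```

>>> {"op": "arm_command", "data": {
  "series": [
    [0.0003, 0, 0.0004, 0],
    [0.0003, 0, 0.0004, 0],
    [0.0003, 0, 0.0004, 0],
    [0.0003, 0, 0.0004, 0],
    [0.0003, 0, 0.0004, 0]
  ],
  "grip_force": 20
}}

```text
time: 31.5
ee_pos: [0.5271, -0.3353, 0.0843]
tcp_rot: [-177.9, 34.1, 159.8]
wrist_force: [-2.0, 2.6, 5.3]
opening: 0.0577
grasp_force: 45.0
```

>>> {"op": "arm_command", "data": {
  "series": [
    [0, 0, 0, 0],
    [0, 0, 0, 0],
    [0, 0, 0, 0],
    [0, 0, 0, 0],
    [0, 0, 0, 0]
  ],
  "hand": 0.072
}}

```text
time: 32.0
ee_pos: [0.5267, -0.3351, 0.0832]
tcp_rot: [-177.9, 34.0, 159.8]
wrist_force: [-0.4, 0.1, -0.5]
opening: 0.0719
grasp_force: 0.0
```

Run:
```python
from h import *
K,c,Rc=wcam("pics/w5.png")
```

```text
t 32.0 q [-35.3 -16.3 -34.   38.8   6.3 -12.6] p [ 0.5267 -0.3351  0.0832] rpy [-177.9   34.   159.8]
tilt 34.0 az -24.0 xaz 159.8 y [ 0.365  0.931 -0.031]
```

View pics/w5.png

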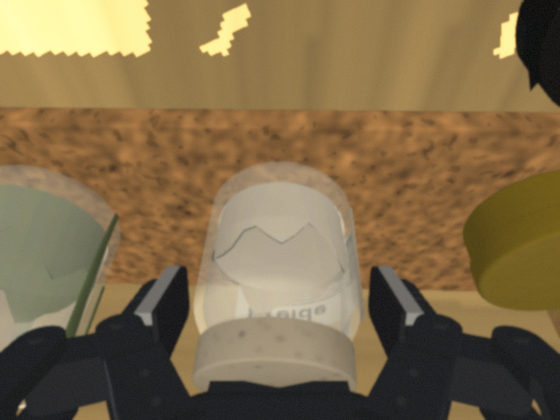

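>>> {"op": "arm_command", "data": {
  "series": [
    [0, 0, -0.015, 0],
    [0, 0, -0.04, 0],
    [0, 0, -0.075, 0],
    [0, 0, -0.11, 0],
    [0, 0, -0.15, 0]
  ]
}}

```text
time: 32.55
ee_pos: [0.4491, -0.3003, 0.208]
tcp_rot: [-177.9, 33.9, 159.8]
wrist_force: [0.6, -1.0, 1.2]
opening: 0.0715
grasp_force: 0.0
```

Run:
```python
from h import *
from workcell import bot
K,c,Rc=wcam(None,"jar_center","jar_chalk","tin_center","glass_center","tape_center","step_spot","shutter_pull")
s=[.541,-.334,-.353]
for n,P in dict(jc=[-.024,-.001,.091],foot=[-.024,-.001,.052],step=[-.02,0,.052],pull13=[-.185*np.cos(1.37),0,.06+.185*np.sin(1.37)],pull14=[-.185*np.cos(1.45),0,.06+.185*np.sin(1.45)]).items(): print(n,proj(s2w(P,s),K,c,Rc).round(1))
```

```text
t 32.55 q [-37.8 -30.5 -29.7  57.6   7.7 -14.6] p [ 0.4491 -0.3003  0.208 ] rpy [-177.9   33.9  159.8]
tilt 34.0 az -24.0 xaz 159.8 y [ 0.365  0.931 -0.031]
jar_center [([276.2, 194.5], 0.65)]
jar_chalk [([280.6, 157.2], 0.69), ([286.8, 141.0], 0.43)]
tin_center [([423.1, 180.1], 0.81)]
glass_center [([141.0, 199.3], 0.91)]
tape_center [([430.4, 64.6], 0.68)]
step_spot []
shutter_pull []
jc [[284.8 193.8]]
foot [[285.7 160.1]]
step [[286.9 163.6]]
pull13 [[280.8 400.4]]
pull14 [[281.1 412.9]]
```

Run:
```python
from h import *
p,Rt=st(); G=np.array([.5245,-.3305,.2271]); z=Rt[:,2]
to(G-.1*z,G)
d=np.array([np.cos(-.353),np.sin(-.353),0]); r=.184; a0=1.445
A=a0-np.linspace(0,1.39,21)[1:]; prev=np.zeros(3)
for i,a in enumerate(A):
    t=Rt.T@(d*(-r*np.cos(a)+r*np.cos(a0))+np.array([0,0,r*np.sin(a)-r*np.sin(a0)])); print((t-prev).round(4).tolist())
    if i%5==4: prev=t; print(a)
```

```text
t 32.95 q [-37.8 -30.3 -29.8  57.3   7.6 -14.6] p [ 0.4499 -0.3007  0.2058] rpy [-177.9   33.8  159.8]
tilt 33.9 az -24.0 xaz 159.8 y [ 0.365  0.931 -0.03 ]
t 32.95 q [-37.8 -30.3 -29.8  57.3   7.6 -14.6] p [ 0.4499 -0.3007  0.2058] rpy [-177.9   33.8  159.8]
tilt 33.9 az -24.0 xaz 159.8 y [ 0.365  0.931 -0.03 ]
[ 0.474 -0.308  0.31 ] -> [-0.0785, -0.0012, -0.0729] len 0.107
[ 0.524 -0.33   0.227] -> [-0.0785, -0.0012, 0.0271] len 0.083
[0.0116, -0.0002, -0.0053]
[0.0236, -0.0004, -0.0098]
[0.0358, -0.0005, -0.0135]
[0.0483, -0.0006, -0.0163]
[0.0609, -0.0007, -0.0182]
1.0975000000000001
[0.0127, -0.0, -0.0011]
[0.0255, -0.0001, -0.0012]
[0.0383, -0.0, -0.0005]
[0.051, 0.0, 0.0011]
[0.0635, 0.0001, 0.0036]
0.7500000000000001
[0.0123, 0.0001, 0.0033]
[0.0244, 0.0003, 0.0075]
[0.0362, 0.0004, 0.0126]
[0.0476, 0.0007, 0.0184]
[0.0585, 0.0009, 0.025]
0.4025000000000001
[0.0105, 0.0003, 0.0073]
[0.0204, 0.0006, 0.0154]
[0.0297, 0.0009, 0.0241]
[0.0384, 0.0012, 0.0335]
[0.0465, 0.0016, 0.0434]
0.05500000000000016
```

Back off first (along -z), over to the standoff, down, grip.

>>> {"op": "arm_command", "data": {
  "series": [
    [0, 0, -0.04, 0],
    [0, 0, -0.08, 0],
    [-0.04, 0, -0.08, 0],
    [-0.0785, -0.001, -0.073, 0],
    [-0.0785, -0.001, -0.073, 0]
  ],
  "hand": 0.0854
}}

```text
time: 33.45
ee_pos: [0.4765, -0.3089, 0.312]
tcp_rot: [-177.9, 34.0, 159.8]
wrist_force: [-1.7, -0.1, 0.0]
opening: 0.0854
grasp_force: 0.0
```

>>> {"op": "arm_command", "data": {
  "series": [
    [0, 0, 0.03, 0],
    [0, 0, 0.07, 0],
    [0, 0, 0.098, 0],
    [0, 0, 0.1, 0],
    [0, 0, 0.1, 0]
  ]
}}

```text
time: 33.95
ee_pos: [0.5241, -0.3301, 0.2277]
tcp_rot: [-177.9, 33.8, 159.8]
wrist_force: [-1.3, 0.6, 0.5]
opening: 0.0856
grasp_force: 0.0
```

>>> {"op": "arm_command", "data": {
  "series": [
    [0, 0, 0, 0],
    [0, 0, 0, 0],
    [0, 0, 0, 0],
    [0, 0, 0, 0],
    [0, 0, 0, 0]
  ],
  "hand": 0.035,
  "grip_force": 60
}}

```text
time: 34.45
ee_pos: [0.525, -0.3305, 0.2314]
tcp_rot: [-177.9, 34.2, 159.8]
wrist_force: [-2.7, -1.0, 6.1]
opening: 0.0452
grasp_force: 62.2
```

```bash
python3 a.py
```

```text
t 34.45 q [-35.  -19.  -19.7  55.6   6.2 -12.3] p [ 0.525  -0.3305  0.2314] rpy [-177.9   34.2  159.8]
tilt 34.2 az -24.0 xaz 159.8 y [ 0.365  0.931 -0.031]
store x -0.02258374217105084 z 0.18706524693316465 r 0.18842354423111346 a 1.4506512247583754 lat -0.0031812059530728115
```

>>> {"op": "arm_command", "data": {
  "series": [
    [0.0116, 0, -0.0053, 0],
    [0.0236, 0, -0.0098, 0],
    [0.0358, 0, -0.0135, 0],
    [0.0483, 0, -0.0163, 0],
    [0.0609, 0, -0.0182, 0]
  ]
}}

```text
time: 34.95
ee_pos: [0.4685, -0.309, 0.2121]
tcp_rot: [-177.9, 34.2, 159.8]
wrist_force: [5.8, -3.4, -0.2]
opening: 0.0455
grasp_force: 63.5
```

>>> {"op": "arm_command", "data": {
  "series": [
    [0.0127, 0, -0.0011, 0],
    [0.0255, 0, -0.0012, 0],
    [0.0383, 0, -0.0005, 0],
    [0.051, 0, 0.0011, 0],
    [0.0635, 0, 0.0036, 0]
  ]
}}

```text
time: 35.45
ee_pos: [0.4214, -0.2911, 0.1747]
tcp_rot: [-177.9, 34.3, 159.9]
wrist_force: [-0.6, 4.7, 8.8]
opening: 0.0456
grasp_force: 62.7
```

```bash
python3 a.py
```

```text
t 35.45 q [-39.5 -35.4 -36.3  55.7   8.8 -16.1] p [ 0.4214 -0.2911  0.1747] rpy [-177.9   34.3  159.9]
tilt 34.4 az -23.8 xaz 159.9 y [ 0.363  0.931 -0.03 ]
store x -0.13347167360727055 z 0.13035920236478798 r 0.186569582989054 a 0.7736014892935054 lat -0.002057709720763121
```

>>> {"op": "arm_command", "data": {
  "series": [
    [0.0123, 0, 0.0033, 0],
    [0.0244, 0, 0.0075, 0],
    [0.0362, 0, 0.0126, 0],
    [0.0476, 0.001, 0.0184, 0],
    [0.0585, 0.001, 0.025, 0]
  ]
}}

```text
time: 35.95
ee_pos: [0.3883, -0.2786, 0.1201]
tcp_rot: [-177.9, 34.2, 159.9]
wrist_force: [-6.7, 8.7, 8.4]
opening: 0.0451
grasp_force: 65.9
```

```bash
python3 a.py
```

```text
t 35.95 q [-41.5 -41.  -45.   53.1   9.9 -17.8] p [ 0.3883 -0.2786  0.1201] rpy [-177.9   34.2  159.9]
tilt 34.2 az -23.8 xaz 159.9 y [ 0.363  0.931 -0.03 ]
store x -0.1687213303088034 z 0.07584614062882447 r 0.18498520035251403 a 0.4224671516864188 lat -0.0017715041055583098
```

>>> {"op": "arm_command", "data": {
  "series": [
    [0.0115, 0, 0.0068, 0],
    [0.0215, 0, 0.0148, 0],
    [0.031, 0.001, 0.0233, 0],
    [0.04, 0.001, 0.0325, 0],
    [0.0475, 0.0015, 0.0418, 0]
  ]
}}

```text
time: 36.45
ee_pos: [0.3732, -0.2729, 0.0573]
tcp_rot: [-178.0, 34.1, 159.8]
wrist_force: [-2.7, 9.3, 4.8]
opening: 0.0449
grasp_force: 65.4
```

```bash
python3 a.py
```

```text
t 36.45 q [-42.6 -43.1 -52.8  47.6  10.4 -18.8] p [ 0.3732 -0.2729  0.0573] rpy [-178.    34.1  159.8]
tilt 34.1 az -23.7 xaz 159.8 y [ 0.363  0.931 -0.029]
store x -0.18489030111331703 z 0.012998768198914545 r 0.18534667901114968 a 0.07018980709191801 lat -0.0016474707263864391
```

>>> {"op": "arm_command", "data": {
  "series": [
    [0.0006, 0, 0.0008, 0],
    [0.0011, 0, 0.0017, 0],
    [0.0017, 0, 0.0025, 0],
    [0.0022, 0, 0.0033, 0],
    [0.0022, 0, 0.0033, 0]
  ]
}}

```text
time: 36.95
ee_pos: [0.3729, -0.2728, 0.0529]
tcp_rot: [-178.0, 34.0, 159.8]
wrist_force: [-2.1, 9.5, 2.3]
opening: 0.0451
grasp_force: 65.3
```

>>> {"op": "arm_command", "data": {
  "series": [
    [0.0006, 0, 0.0008, 0],
    [0.0011, 0, 0.0017, 0],
    [0.0017, 0, 0.0025, 0],
    [0.0022, 0, 0.0033, 0],
    [0.0022, 0, 0.0033, 0]
  ]
}}

```text
time: 37.45
ee_pos: [0.373, -0.2729, 0.0513]
tcp_rot: [-178.0, 34.0, 159.8]
wrist_force: [-29.5, 27.1, 28.3]
opening: 0.045
grasp_force: 69.8
```

Run:
```python
from h import *
import cv2
from workcell import bot
d=bot.camera("scene"); i=d["color"][120:235,270:385]
cv2.imwrite("pics/s2.png",cv2.resize(i,None,fx=5,fy=5,interpolation=cv2.INTER_CUBIC))
st(); print(bot.get_obs()["wrist_force"])
```

```text
t 37.5 q [-42.6 -43.  -53.4  46.9  10.5 -18.8] p [ 0.373  -0.2729  0.0513] rpy [-178.    34.   159.8]
tilt 34.1 az -23.7 xaz 159.8 y [ 0.363  0.932 -0.028]
[-29.7407053   26.56643436  28.36296973]
```

View pics/s2.png

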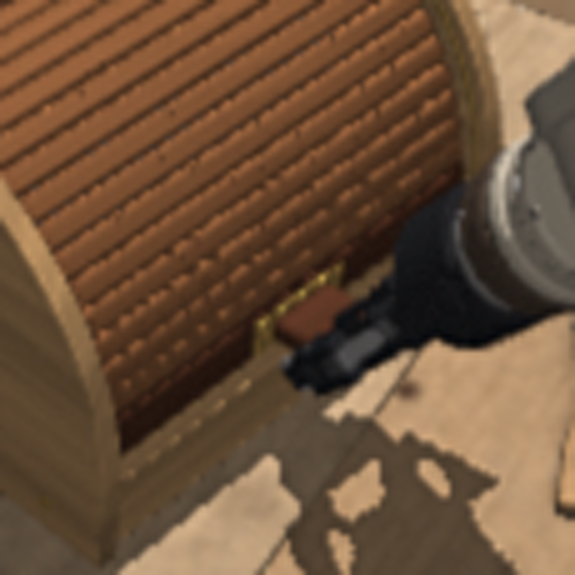

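>>> {"op": "arm_command", "data": {
  "series": [
    [0, 0, 0, 0],
    [0, 0, 0, 0],
    [0, 0, 0, 0],
    [0, 0, -0.02, 0],
    [0, 0, -0.05, 0]
  ],
  "hand": 0.0854
}}

```text
time: 38.0
ee_pos: [0.3464, -0.262, 0.0889]
tcp_rot: [-178.0, 33.8, 159.7]
wrist_force: [0.4, -0.1, 0.7]
opening: 0.0852
grasp_force: 0.0
```

>>> {"op": "arm_command", "data": {
  "series": [
    [0, 0, -0.03, 0],
    [0, 0, -0.06, 0],
    [0, 0, -0.09, 0],
    [0, 0, -0.11, 0],
    [0, 0, -0.11, 0]
  ]
}}

```text
time: 38.5
ee_pos: [0.3059, -0.2631, 0.191]
tcp_rot: [-178.8, 32.6, 159.7]
wrist_force: [-0.5, -1.2, -0.2]
opening: 0.0852
grasp_force: 0.0
```

Run:
```python
from h import *
from workcell import bot
import cv2
K,c,Rc=wcam("pics/w6.png","shutter_pull","tape_center","jar_center")
for s in ([.5375,-.331,-.353],[.541,-.334,-.353]):
  for j in [0,.03,.06,.1]:
    a=.07+j; print(j,proj(s2w([-.185*np.cos(a),-.003,.06+.185*np.sin(a)],s),K,c,Rc).round(1))
bot.camera("scene"); print([(r["location"],r["confidence"]) for r in bot.mark_of("scene","shutter_pull")])
for j in [0,.05,.1]:
    a=.07+j; print(proj(s2w([-.185*np.cos(a),-.003,.06+.185*np.sin(a)],[.539,-.333,-.353]),Ks,cs,Rs).round(1))
```

```text
t 38.5 q [-51.3 -48.5 -39.3  69.9  15.  -26.7] p [ 0.3059 -0.2631  0.191 ] rpy [-178.8   32.6  159.7]
tilt 32.6 az -22.5 xaz 159.7 y [ 0.357  0.934 -0.017]
shutter_pull [([301.5, 179.1], 0.8)]
tape_center []
jar_center []
0 [[301.  180.4]]
0.03 [[301.2 186. ]]
0.06 [[301.4 192. ]]
0.1 [[301.5 200.3]]
0 [[298.7 184.6]]
0.03 [[298.9 190.2]]
0.06 [[299.  196.1]]
0.1 [[299.1 204.4]]
[([335.8, 184.6], 0.68)]
[[338.3 185.1]]
[[338.5 182.5]]
[[338.5 179.8]]
```

View pics/w6.png

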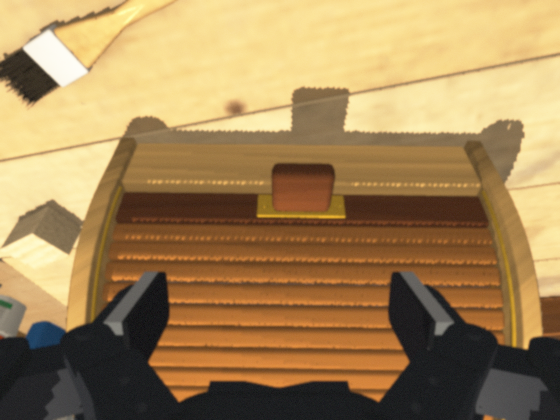

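```bash
python3 -c "
from h import *
to([.358,-.2682,.11],[.358,-.2682,.092])"
```

```text
t 38.8 q [-51.1 -48.5 -39.7  69.8  15.  -26.6] p [ 0.306  -0.2617  0.1866] rpy [-179.    32.3  159.7]
tilt 32.3 az -22.1 xaz 159.7 y [ 0.355  0.935 -0.015]
[ 0.358 -0.268  0.11 ] -> [-0.0021, 0.0135, 0.0918] len 0.093
[ 0.358 -0.268  0.092] -> [0.0075, 0.0138, 0.107] len 0.108
```

>>> {"op": "arm_command", "data": {
  "series": [
    [0, 0.003, 0, 0],
    [0, 0.006, 0.02, 0],
    [0, 0.009, 0.045, 0],
    [-0.001, 0.012, 0.07, 0],
    [-0.002, 0.0135, 0.09, 0]
  ],
  "hand": 0.0,
  "grip_force": 30
}}

```text
time: 39.3
ee_pos: [0.3576, -0.2677, 0.1112]
tcp_rot: [-179.0, 32.4, 159.8]
wrist_force: [0.7, 0.7, -0.3]
opening: 0.0124
grasp_force: 0.0
```

>>> {"op": "arm_command", "data": {
  "series": [
    [0.002, 0, 0.003, 0],
    [0.004, 0, 0.006, 0],
    [0.006, 0, 0.009, 0],
    [0.008, 0, 0.012, 0],
    [0.008, 0, 0.012, 0]
  ]
}}

```text
time: 39.8
ee_pos: [0.3564, -0.2685, 0.0986]
tcp_rot: [-178.9, 32.4, 159.7]
wrist_force: [0.2, 0.4, 0.3]
opening: -0.0
grasp_force: 0.0
```

```bash
python3 a.py
```

```text
t 39.8 q [-44.4 -44.1 -47.9  55.7  11.7 -20.6] p [ 0.3564 -0.2685  0.0986] rpy [-178.9   32.4  159.7]
tilt 32.4 az -22.3 xaz 159.7 y [ 0.356  0.934 -0.016]
store x -0.20170701501138952 z 0.054612583593234704 r 0.20896950541055737 a 0.264412632912687 lat -0.003628778266089925
```

>>> {"op": "arm_command", "data": {
  "series": [
    [0.0011, 0, 0.0017, 0],
    [0.0022, 0, 0.0034, 0],
    [0.0033, 0, 0.005, 0],
    [0.0044, 0, 0.0068, 0],
    [0.0044, 0, 0.0068, 0]
  ]
}}

```text
time: 40.3
ee_pos: [0.3564, -0.2684, 0.09]
tcp_rot: [-179.0, 32.4, 159.7]
wrist_force: [-0.6, 0.3, -0.4]
opening: 0.0
grasp_force: 0.0
```

>>> {"op": "arm_command", "data": {
  "series": [
    [0.0006, 0, 0.0008, 0],
    [0.0011, 0, 0.0017, 0],
    [0.0017, 0, 0.0025, 0],
    [0.0017, 0, 0.0025, 0],
    [0.0017, 0, 0.0025, 0]
  ]
}}

```text
time: 40.8
ee_pos: [0.3564, -0.2685, 0.0874]
tcp_rot: [-179.0, 32.4, 159.7]
wrist_force: [0.3, -0.5, 0.7]
opening: 0.0001
grasp_force: 0.0
```

>>> {"op": "arm_command", "data": {
  "series": [
    [0.0006, 0, 0.0008, 0],
    [0.0011, 0, 0.0017, 0],
    [0.0017, 0, 0.0025, 0],
    [0.0017, 0, 0.0025, 0],
    [0.0017, 0, 0.0025, 0]
  ]
}}

```text
time: 41.3
ee_pos: [0.3567, -0.2687, 0.0855]
tcp_rot: [-178.9, 32.5, 159.8]
wrist_force: [-4.9, 2.5, 7.0]
opening: -0.0004
grasp_force: 4.6
```

>>> {"op": "arm_command", "data": {
  "series": [
    [0.0006, 0, 0.0008, 0],
    [0.0011, 0, 0.0017, 0],
    [0.0011, 0, 0.0017, 0],
    [0.0011, 0, 0.0017, 0],
    [0.0011, 0, 0.0017, 0]
  ]
}}

```text
time: 41.8
ee_pos: [0.357, -0.2689, 0.0851]
tcp_rot: [-178.9, 32.6, 159.8]
wrist_force: [-14.3, 9.2, 20.6]
opening: 0.0001
grasp_force: 12.5
```

>>> {"op": "arm_command", "data": {
  "series": [
    [0, 0, -0.01, 0],
    [0, 0, -0.03, 0],
    [0, 0, -0.06, 0],
    [0, 0, -0.06, 0],
    [0, 0, -0.06, 0]
  ]
}}

```text
time: 42.3
ee_pos: [0.3276, -0.258, 0.1334]
tcp_rot: [-179.0, 32.3, 159.7]
wrist_force: [-0.2, 0.2, 0.0]
opening: 0.0001
grasp_force: 0.0
```

```bash
python3 -c "
from workcell import bot
print(bot.get_obs()['wrist_force']); print(bot.job_done())"
```

```text
[-0.2260236   0.18484603  0.02918771]
the job is handed in; nothing more can be done
None
```

I handed in the job at about 42 s: the chalk jar was last seen upright on the cork step between tin and glass jar (both, and the tape, apparently where they stood), and the shutter is pressed down against its stop; no verdict came back.

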